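Hook the ring rack out of the rinse tank

ROBOT

A 6-joint arm with a two-finger parallel gripper is mounted at the origin on the work surface. World frame = base frame: x ahead of the robot, y to its left, z up, the work surface at z = 0. Lengths are in m, angles in rad, forces in N, time in s.
With the tool pointing down it reaches from about 0.275 to 0.725 m from the base axis. Payload 15.9 kg.
Tool frame: the origin (TCP) lies midway between the tips of the shut fingers; the grasp point (between the pads) lies 19 mm behind it; z points along the fingers, y is the direction in which the jaws open and shut (so a half turn about z gives the same grasp; the last joint's range is limited). The gripper opens to 85 mm and grips with 20 to 120 N. Pads are 22 mm wide; open, the fingers measure 114 mm over their backs; the gripper's body (76 mm by 85 mm) begins 54 mm behind the grasp point. The pads swing forward as they close: fully open they stand 13 mm farther back than shut.
Start: joints at [1.117, 0.213, -0.034, 1.323, 0, 1.571], TCP at [0.219, 0.449, 0.231] pointing down, gripper open.
Joint ranges: [-2.98, 2.98], [-0.74, 1.72], [-1.14, 1.35], [-2.1, 2.04], [-1.57, 1.44], [-3.14, 3.14]. Speed limits (rad/s): [1.89, 1.89, 2.39, 2.57, 3.14, 3.14].

INTERFACE

Orientations are given as a 3x3 rotation matrix whose columns are the frame's x, y, z axes.
In Python, from bench import bot gives the robot as it stands.
- The arm moves only by the tool carry_out, never from a script. Its arguments are lists of equal length, an entry for each row: "fingers": the opening, from -1 (shut) to 1 (fully open); "linear": the shift along the tool's x, y, z in mm, a list of three; "yaw": the turn about the tool's z in rad. A call has exactly 5 rows; each row shifts and turns the pose as measured when the row begins, along the tool's axes as they then stand; what a row does not reach is not made up. A row lasts 1/12 s, in which the tool goes at most 41.7 mm and 7.16 degrees, less where a joint would pass 70% of its speed; a pose out of reach is approached as far as the arm can. A call is refused whole if a number of a shift passes 41.7 or a number of a turn 0.125, either way. A call with a gripper value outside its range is refused whole. The fingers move at their own pace and stop on an object; the grip force is fixed at half the most. Time passes only in rows, so rows that do not move let the fingers close, or fill a call up. It gives the time, the measured TCP pose, the force and the opening at its end, in the units of the state.
- bot.get_state(): the state, without advancing time (a new reading comes with each control period).
- bot.camera(name): name is "scene" or "side" or "wrist"; returns a dict with "img" (384x512x3 uint8, blue, green, red), "fx", "fy", "cx", "cy" (pixels), "extrinsics" (4x4, takes a point from camera to world coordinates). Camera axes: x right, y up, looking along -z (the intrinsics and any distortion apply to the point x, -y, -z); pixel columns grow to the right and rows downward; lengths in m; the calibration is good to about 2 mm. A picture is of the moment at which its call begins. There is no depth.
- bot.job_done(): hands the job in, once; it reports no verdict.
The state is a dict: "time_s": time; "joint_pos": joint angles; "joint_velocities": joint speeds; "effort": joint torques, N m; "tool_pos": TCP position; "tcp_rot": TCP orientation; "contact_force": force on the tool from outside, world axes, zero at the start; "moment": the same for the moment, N m; "opening": opening from 0.0 (shut) to 1.0 (fully open).
Only numpy, scipy, OpenCV 4.12 (cv2) and the standard library are available. Lean on these libraries where they do the work, as an engineer would, in place of code of your own. Each camera call takes 0.05 s, during which the arm holds its last target.

TASK

Take the hook rod from its stand and use it to fetch the ring rack out of the narrow rinse tank: draw the rack gently along the tank, against the sprung bumper just far enough to lie in the gap between the keeper strips, then raise it out through the gap. Stand it upright in the wooden drying tray and hang the hook rod back on its stand as it was. Never force the rack or knock the tank, keep the rack upright so that no ring slips off, do not touch it with the fingers, and leave the other things on the bench where they are.

Things in the scene. Friction and masses are not known exactly. Their poses are not given: they have to be found in the camera images.
- rod: Steel hook rod, 137 mm tall, about 0.12 kg, hanging upright on the stand. Origin: middle of the shank's lower end; z up. Shank 8 x 8 mm. Its square collar, 34 x 34 mm, spans z = 82 to 87 mm.
- rod_grip (a point): Middle of the rod's wooden grip, 114 mm above the rod's origin, same axes. The grip is 24 mm (x) by 14 mm (y) and 50 mm tall (rod z = 87 to 137 mm); pinch it across y, from above.
- rod_finger (a point): Middle of the hook's throat, on top of the finger: 10 mm in +x and 5 mm up from the rod's origin. The finger is 8 mm wide, 5 mm thick, and runs to 21 mm from the shank's axis in +x; its last 5 mm carry a tip turned up to 13 mm above the rod's origin. Throat between shank and tip 12 mm.
- stand: Fixed wooden stand with a steel fork open towards its -x (roughly towards the robot). Origin: on the bench below the hanging rod. The rod hangs with its origin 18 mm above this one, axes parallel. Column behind the fork at x = 22 to 34 mm, 100 mm high.
- stand_fork (a point): Middle of the fork's top, 100 mm above the bench. Two prongs along x, slot 14 mm wide; the rod's collar rests on them, kept by a 3 mm high lip at the open end (x = -23 to -19 mm). Lift the rod about 10 mm, then draw it out towards -x; hang it back the reverse way.
- tank: Fixed narrow clear rinse tank, dry. Origin: centre of its underside. Outside 68 mm (x) by 222 mm (y), walls 4 mm, rim 135 mm high; inside 60 x 214 mm, inner floor at 5 mm.
- tank_mouth (a point): Centre of the tank's mouth, at rim height. Small steel straps of the keeper hang over the long rims.
- tank_ledges (a point): Tank centre at ledge height (55 mm). 9 mm wide slippery ledges on both long walls carry the rack. Over them, 10 mm higher, hang the keeper's strips (9 mm wide, 6 thick, 42 mm clear between): near strips cover the rack at the start and end somewhere at y = -20 to +20 mm (differs each time: see or feel it); then a 53 mm gap, the only way up for the 48 mm saddle; then far strips.
- tank_far_end (a point): Inner face of the +y end wall, ledge height. Before it a black sprung bumper, 36 mm wide, 59 to 125 mm high: face at rest 42 mm past the near strips' end, gives 30 mm to +y, 1.2 N plus 0.4 N per mm. The rack is in the gap when it is pushed in 6 to 11 mm (3.6 to 5.6 N, plus about 1 N friction). Keep that push until the rack is 20 mm up, then ease back 15 to 20 mm, or the bumper tips it.
- rack: Loose steel ring rack, about 0.28 kg, hanging in the tank towards its -y end, axes parallel to the tank's. Origin: centre of its underside, 15 mm above the bench while hanging. Foot 34 (x) x 46 (y) mm; posts with rings; saddle plate 54 (x) x 48 (y) mm at z = 40 to 46 mm, riding on the ledges. Out of the tank when its origin is over 137 mm high.
- rack_bar (a point): Middle of the rack's wire bail bar, 72.5 mm above the rack's origin; 5 mm wire along x, legs at x = +-14 mm. The opening below it is 24 mm high and 23 mm wide. The hook finger goes under it from the -y side, pointing to +y; the shank then pushes the bar to +y and the finger lifts it.
- rack_tab (a point): Top of the upright tab at the plate's +y edge (24 mm from the rack's origin in y, 84 mm up): 28 mm wide, 3 mm thick. It meets the bumper.
- tray: Fixed shallow wooden drying tray, 130 x 130 mm outside, walls 4 mm thick, rim 16 mm high, inner floor 4 mm above its origin (centre of its underside). Empty.
- jar: Bystander, to be left alone: squat amber jar, 44 mm wide, 55 mm high.
- mandrel: Bystander, to be left alone: upright steel ring cone on a 44 mm foot, 130 mm high.
- bottle: Bystander, to be left alone: green bottle, 40 mm wide, 100 mm high.
- hammer: Bystander, to be left alone: hammer lying down, 200 mm long.
- tin: Bystander, to be left alone: flat tin, 60 mm wide, 22 mm high.
- block: Bystander, to be left alone: steel bench block 50 x 50 x 25 mm.
Mind the look-alikes: they are no part of the job. What is shaped like the rod but pink or red is not meant. What is shaped like the tray but blue or turquoise is not meant.

How it is judged:
By the outcome, as a careful person would: the job done as asked, in the order asked, and still so for the second after the job is handed in, with the robot touching nothing.
It also fails if it takes over 72 s, if anything falls off the work surface, if the arm or the gripper's body presses on something with over 40 N, if the wrist force passes 120 N, or if a joint passes its speed limit or range.

## Working session

There is one attempt and no reset: what is moved stays moved. The work goes in short steps, Python scripts to look and compute and a tool call to move; the robot and the scene stay as the last step left them, time stands still between calls to the robot, and variables do not carry over. Pictures are saved under pics/ and viewed, and the job is handed in when it is done.

Besides the shell and the picture viewer there is one more tool, called after "Emit:" as name(argument=value, ...), one argument or row to a line, values as JSON. carry_out: Moves the arm, as the interface text tells. Its arguments: {"type":"object","properties":{"fingers":{"type":"array"},"linear":{"type":"array"},"yaw":{"type":"array"}},"required":["fingers","linear","yaw"]}

```bash
mkdir -p pics; ls; cat > h.py <<'E'
import numpy as np,cv2
from bench import bot
def snap(n,f):
    c=bot.camera(n); cv2.imwrite('pics/'+f+'.png',c['img']); np.savez('pics/'+f+'.npz',**{k:np.array(v) for k,v in c.items()}); return c
def load(f): return dict(np.load('pics/'+f+'.npz',allow_pickle=True))
def ray(c,u,v):
    E=c['extrinsics']; d=np.array([(u-c['cx'])/c['fx'],-(v-c['cy'])/c['fy'],-1.]); d=E[:3,:3]@d
    return E[:3,3],d/np.linalg.norm(d)
def plane(c,u,v,z):
    o,d=ray(c,u,v); return o+d*(z-o[2])/d[2]
def proj(c,p):
    E=c['extrinsics']; q=E[:3,:3].T@(np.array(p)-E[:3,3]); return c['cx']-c['fx']*q[0]/q[2], c['cy']+c['fy']*q[1]/q[2]
def tri(c1,p1,c2,p2):
    A=[];b=[]
    M=np.zeros((3,3));r=np.zeros(3)
    for c,p in((c1,p1),(c2,p2)):
        o,d=ray(c,*p);P=np.eye(3)-np.outer(d,d);M+=P;r+=P@o
    x=np.linalg.solve(M,r); return x
E
python3 - <<'E'
from h import *
for n in('scene','side','wrist'):
    c=snap(n,n+'0'); print(n,{k:(v if k!='extrinsics' else np.round(v,3).tolist()) for k,v in c.items() if k!='img'})
s=bot.get_state(); print(s)
E
```

```text
pics
scene {'fx': 362.3779584926492, 'fy': 362.3779584926492, 'cx': 251.42087299010456, 'cy': 185.92231316202358, 'extrinsics': [[-0.361, -0.697, 0.619, 1.219], [0.932, -0.258, 0.254, 0.232], [-0.017, 0.669, 0.743, 0.949], [0.0, 0.0, 0.0, 1.0]]}
side {'fx': 439.371389966963, 'fy': 439.371389966963, 'cx': 254.86000952515798, 'cy': 187.04600549012423, 'extrinsics': [[-0.936, 0.252, -0.246, 0.254], [-0.352, -0.665, 0.659, 0.713], [0.002, 0.703, 0.711, 0.924], [0.0, 0.0, 0.0, 1.0]]}
wrist {'fx': 301.5700785327124, 'fy': 301.5700785327124, 'cx': 255.38304211713563, 'cy': 193.32307658908596, 'extrinsics': [[0.44, -0.856, -0.273, 0.148], [0.898, 0.418, 0.136, 0.482], [-0.003, -0.305, 0.952, 0.373], [0.0, 0.0, 0.0, 1.0]]}
{'time_s': 0.15, 'joint_pos': array([ 1.11698183e+00,  2.13259844e-01, -3.48343434e-02,  1.32350621e+00,
       -1.94097444e-05,  1.57083128e+00]), 'joint_velocities': array([-0.00149893, -0.00145279,  0.00133304, -0.00072298, -0.00012732,
       -0.0007112 ]), 'effort': array([-1.02741702e-03, -6.86406326e+01,  4.87249410e+01,  1.29947675e-02,
        2.59170622e-05, -1.63467848e-05]), 'tool_pos': array([0.21910167, 0.44917809, 0.23095348]), 'tcp_rot': array([[-8.98766066e-01,  4.38428381e-01, -3.35056364e-04],
       [ 4.38428509e-01,  8.98765769e-01, -7.31191330e-04],
       [-1.94378404e-05, -8.04068218e-04, -9.99999677e-01]]), 'contact_force': array([-0.56558824, -0.9050983 ,  0.49840947]), 'moment': array([0.03153222, 0.01778296, 0.01128648]), 'opening': 1.0018153908343561}
```

View pics/scene0.png

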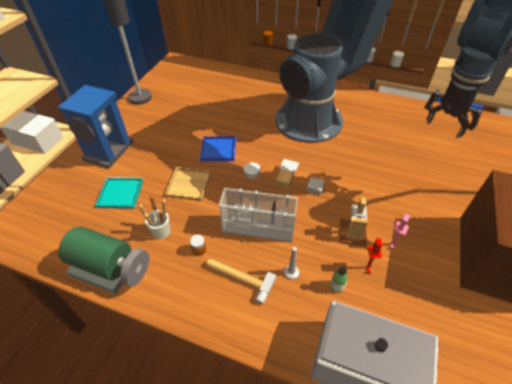

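View pics/side0.png

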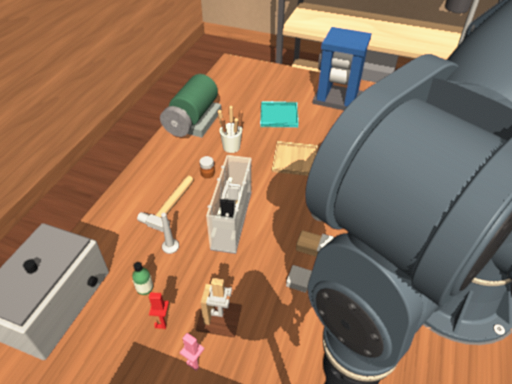

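View pics/wrist0.png

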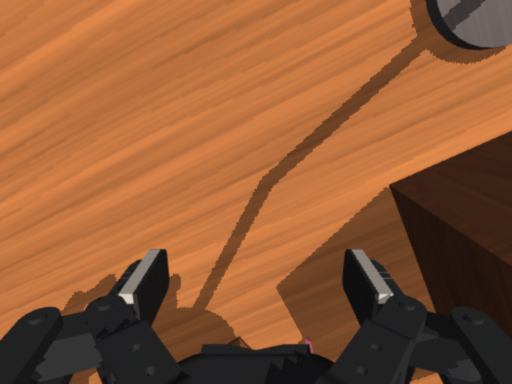

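The scene view shows three rod shapes: one with a wooden grip on the wooden stand at (358,215), a pink one at (401,228) and a red one at (375,250). There are three trays: wooden at (187,183), turquoise at (120,192) and blue at (218,148). The task needs the rod on the wooden stand and the wooden tray. The tank is at about (258,215). I'll confirm these in enlarged crops.

```bash
python3 - <<'E'
from h import *
a=cv2.imread('pics/scene0.png');b=cv2.imread('pics/side0.png')
def cr(im,x0,y0,x1,y1,w,h): return cv2.resize(im[y0:y1,x0:x1],(w,h),interpolation=cv2.INTER_CUBIC)
cv2.imwrite('pics/c1.png',np.hstack([cr(a,330,180,420,280,400,444),cr(b,180,260,250,350,346,444)]))
cv2.imwrite('pics/c2.png',np.hstack([cr(a,205,170,315,250,440,320),cr(b,195,145,265,260,340,558)[:320]]))
cv2.imwrite('pics/c3.png',cr(b,190,140,270,260,400,600))
E
```

```text
(no output)
```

View pics/c1.png

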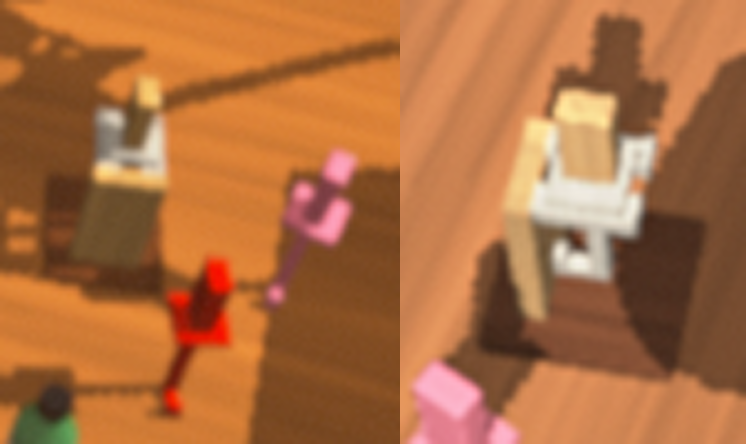

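View pics/c2.png

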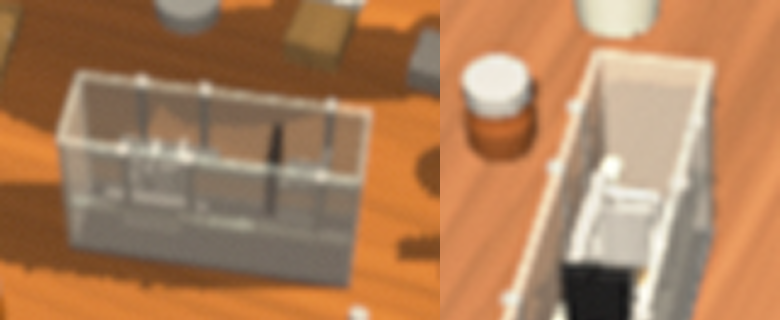

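View pics/c3.png

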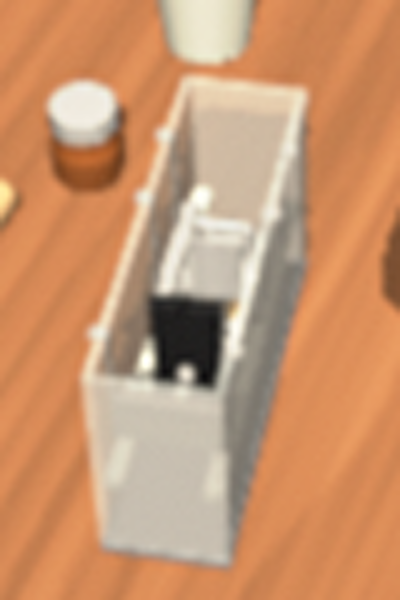

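The crops confirm it. The rod with the wooden grip hangs in the steel fork, with the column on the +x side. The red and pink rods are look-alikes. The tank's black bumper is at its +y end (side view 227,203), and the rack bar is near (236,186).

```bash
python3 - <<'E'
from h import *
s=load('scene0');d=load('side0')
print('tank scene');P=[]
for p in[(225,188),(298,197.5),(295.5,215.5),(219.5,204)]: P.append(plane(s,*p,.135)); print(P[-1].round(4))
print('c',np.mean(P,0)); 
Q=[]
for p in[(227,155.6),(251.4,158),(234.4,217.6),(207,215)]: Q.append(plane(d,*p,.135)); print(Q[-1].round(4))
print('c',np.mean(Q,0))
print('grip top scene',plane(s,330+148/4.44,180+87/4.44,.155),'side',plane(d,180+587/4.94,260+105/4.94,.155))
print('collar')
# tray corners
hsv=cv2.cvtColor(s['img'],cv2.COLOR_BGR2HSV)
a=cv2.resize(s['img'][155:205,155:220],(780,600),interpolation=cv2.INTER_CUBIC);cv2.imwrite('pics/c4.png',a)
b=cv2.resize(d['img'][270:330,195:240],(450,600),interpolation=cv2.INTER_CUBIC);cv2.imwrite('pics/c5.png',b)
E
```

```text
tank scene
[ 0.5767 -0.1178  0.135 ]
[0.5365 0.0983 0.135 ]
[0.6026 0.1103 0.135 ]
[ 0.639  -0.1075  0.135 ]
c [ 0.58869715 -0.00415869  0.135     ]
[ 0.6405 -0.1046  0.135 ]
[ 0.575  -0.1189  0.135 ]
[0.5368 0.0934 0.135 ]
[0.6008 0.1089 0.135 ]
c [ 0.588245  -0.0052982  0.135    ]
grip top scene [0.49670822 0.27672165 0.155     ] side [0.34213815 0.22009811 0.155     ]
collar
```

View pics/c4.png

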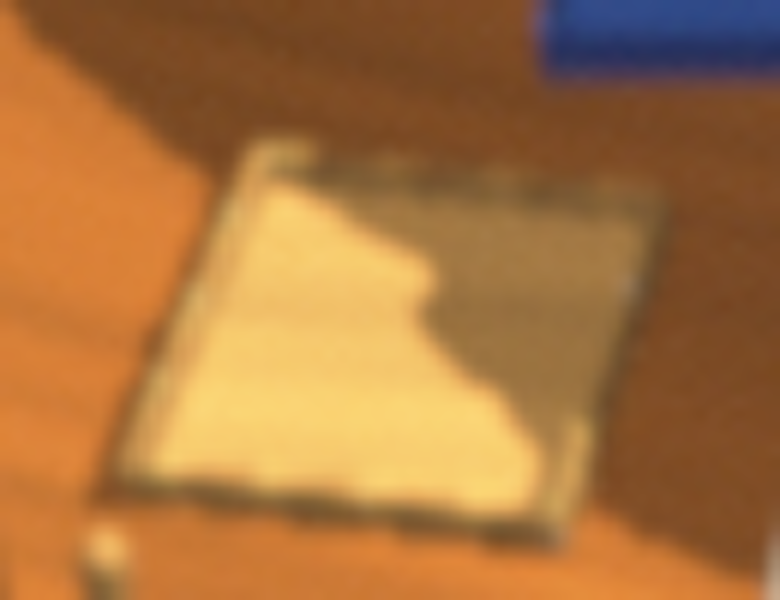

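View pics/c5.png

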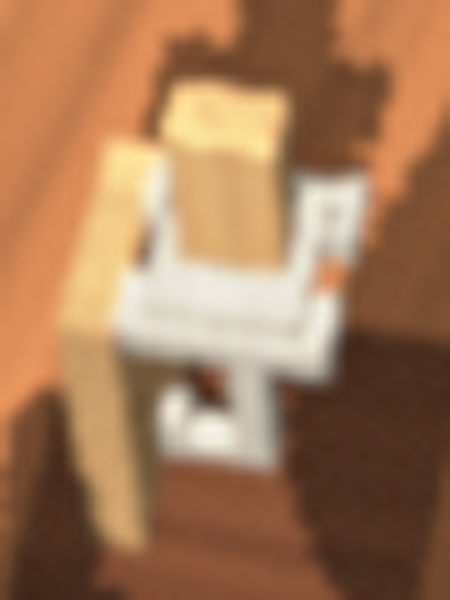

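```bash
cat >> h.py <<'E'
def st(): return bot.get_state()
def wrel(target,s=None):
    """tool-frame shift (mm) to target world xyz"""
    s=s or st(); return (s['tcp_rot'].T@(np.array(target)-s['tool_pos'])*1000).round(1)
def rep(s=None):
    s=s or st(); R=s['tcp_rot']; print('t',round(s['time_s'],2),'tcp',(s['tool_pos']*1000).round(1),'yawx',round(np.arctan2(R[1,0],R[0,0]),4),'tilt',R[:2,2].round(4),'F',s['contact_force'].round(2),'M',s['moment'].round(2),'op',round(s['opening'],3),'q',np.round(s['joint_pos'],2))
E
python3 - <<'E'
from h import *
s=load('scene0');d=load('side0')
T=[plane(s,155+u/12,155+v/12,.016) for u,v in[(255,145),(668,190),(560,540),(115,480)]]
print(np.round(T,4),np.mean(T,0).round(4))
print('grip',tri(s,(330+148/4.44,180+87/4.44),d,(217.8,281.8)))
print(plane(d,217.8,281.8,.155))
print(wrel((.45,.25,.26)));rep()
E
```

```text
[[ 0.4509 -0.3778  0.016 ]
 [ 0.4248 -0.2512  0.016 ]
 [ 0.5593 -0.2205  0.016 ]
 [ 0.5834 -0.3493  0.016 ]] [ 0.5046 -0.2997  0.016 ]
grip [0.49579196 0.27754488 0.15327951]
[0.49553424 0.27942609 0.155     ]
[-294.8  -77.8  -29. ]
t 0.15 tcp [219.1 449.2 231. ] yawx 2.6877 tilt [-0.0003 -0.0007] F [-0.57 -0.91  0.5 ] M [0.03 0.02 0.01] op 1.002 q [ 1.12  0.21 -0.03  1.32 -0.    1.57]
```

Emit:
carry_out(
  fingers=[1, 1, 1, 1, 1],
  linear=[
    [-30, -8, -6],
    [-35, -10, -6],
    [-35, -10, -6],
    [-35, -10, -6],
    [-30, -8, -5],
  ],
  yaw=[0, 0, -0.1, -0.1, -0.1],
)

```text
time_s: 0.57
tool_pos: [0.3526, 0.3417, 0.2587]
tcp_rot: [[-0.991, 0.136, -0.004], [0.136, 0.991, -0.004], [0.003, -0.004, -1.0]]
contact_force: [-0.3, 1.0, 0.0]
opening: 1.001
```

```bash
python3 - <<'E'
from h import *
rep();print(wrel((.42,.24,.26)))
E
```

```text
t 0.57 tcp [352.6 341.7 258.7] yawx 3.0047 tilt [-0.0038 -0.0035] F [-0.29  0.96  0.02] M [ 0.03 -0.01  0.03] op 1.001 q [0.77 0.2  0.01 1.39 0.   0.91]
[-80.6 -91.6  -1.2]
```

Emit:
carry_out(
  fingers=[1, 1, 1, 1, 1],
  linear=[
    [-20, -24, 0],
    [-20, -24, 0],
    [-20, -20, 0],
    [-15, -15, 0],
    [0, 0, 0],
  ],
  yaw=[-0.12, -0.12, -0.12, -0.1, -0.05],
)

```text
time_s: 0.98
tool_pos: [0.4341, 0.2564, 0.2588]
tcp_rot: [[-0.927, -0.376, -0.003], [-0.376, 0.927, -0.004], [0.004, -0.003, -1.0]]
contact_force: [0.4, 0.3, 0.3]
opening: 0.996
```

```bash
python3 - <<'E'
from h import *
c=snap('wrist','w1');rep()
print('grip',proj(c,(.496,.278,.155)))
cv2.imwrite('pics/w1b.png',cv2.resize(c['img'],(800,600),interpolation=cv2.INTER_CUBIC))
E
```

```text
t 1.03 tcp [433.  257.1 258.8] yawx -2.7544 tilt [-0.0036 -0.004 ] F [-0.31  1.   -0.38] M [-0.06  0.04 -0.01] op 1.003 q [ 0.54  0.22  0.05  1.4  -0.    0.15]
grip (np.float64(253.32678671792584), np.float64(262.21954459951286))
```

View pics/w1b.png

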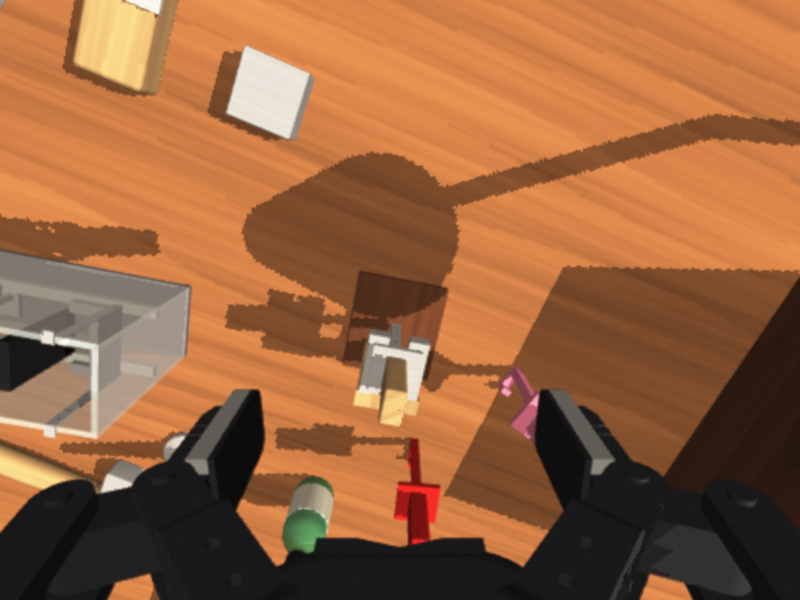

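```bash
python3 - <<'E'
from h import *
c=load('w1')
cv2.imwrite('pics/w1c.png',cv2.resize(c['img'][170:280,210:300],(654,600*4//3)[:2] if 0 else (490,600),interpolation=cv2.INTER_CUBIC))
E
```

```text
(no output)
```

View pics/w1c.png

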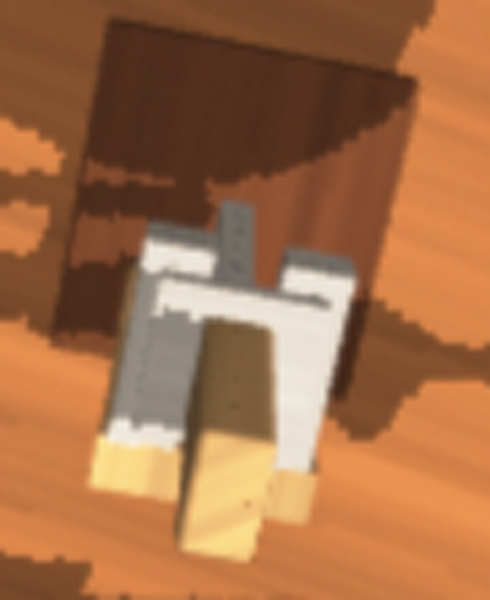

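```bash
python3 - <<'E'
from h import *
c=load('w1')
f=lambda u,v,z: plane(c,210+u/5.4444-.5,170+v/5.4545-.5,z)
G=[f(*p,.155) for p in[(200,432),(275,440),(253,560),(180,548)]]
print(np.round(G,4),np.mean(G,0))
for a,b in((0,3),(1,2)):
    v=G[b]-G[a];print('x dir',np.arctan2(v[1],v[0]),np.linalg.norm(v))
v=G[1]-G[0];print('y dir-90',np.arctan2(v[1],v[0])-np.pi/2,np.linalg.norm(v))
a,b,d=f(107,20,0.008),f(417,80,.008),f(55,340,.008)
v=b-a;print('foot y',np.arctan2(v[1],v[0])-np.pi/2,np.linalg.norm(v));v=d-a;print('foot x',np.arctan2(v[1],v[0]),np.linalg.norm(v))
a,b=f(145,235,.103),f(355,265,.103);v=b-a;print('fork front',np.arctan2(v[1],v[0])-np.pi/2,np.linalg.norm(v),(a+b)/2)
a,b=f(157,285,.105),f(332,310,.105);v=b-a;print('collar front',np.arctan2(v[1],v[0])-np.pi/2,np.linalg.norm(v),(a+b)/2)
E
```

```text
[[0.4855 0.2668 0.155 ]
 [0.4822 0.279  0.155 ]
 [0.5048 0.2842 0.155 ]
 [0.5073 0.2718 0.155 ]] [0.49497325 0.27545268 0.155     ]
x dir 0.221367024558944 0.022341102694851213
x dir 0.2254277056266564 0.02318727684331268
y dir-90 0.2681236955622994 0.012619798607268766
foot y 0.188352280563457 0.07824020918010698
foot x 0.20160771318239637 0.08734522732718092
fork front 0.23383893174903414 0.04143118319580048 [0.47139345 0.26999469 0.103     ]
collar front 0.23253376514915525 0.03461876669241863 [0.48028715 0.2724208  0.105     ]
```

```bash
cat >> h.py <<'E'
def plan(target,yaw,s=None):
    s=s or st();R=s['tcp_rot'];y0=np.arctan2(R[1,0],R[0,0]);dy=(yaw-y0+np.pi)%(2*np.pi)-np.pi
    print('now:',wrel(target,s),'toolyaw',round(-dy,4))
    c,n=np.cos(yaw),np.sin(yaw);R2=np.array([[c,n,0],[n,-c,0],[0,0,-1]])
    print('after yaw:',(R2.T@(np.array(target)-s['tool_pos'])*1000).round(1))
E
python3 - <<'E'
from h import *
rep();plan((.4957,.2762,.2),.225-np.pi)
E
```

```text
t 1.03 tcp [433.  257.1 258.8] yawx -2.7544 tilt [-0.0036 -0.004 ] F [-0.31  1.   -0.38] M [-0.06  0.04 -0.01] op 1.003 q [ 0.54  0.22  0.05  1.4  -0.    0.15]
now: [-65.5  -5.8  58.5] toolyaw 0.1621
after yaw: [-65.4   4.7  58.8]
```

Emit:
carry_out(
  fingers=[1, 1, 1, 1, 1],
  linear=[
    [0, 0, 0],
    [-15, 1, 15],
    [-20, 1, 20],
    [-20, 1, 18],
    [-10, 1, 5],
  ],
  yaw=[0.08, 0.08, 0, 0, 0],
)

```text
time_s: 1.45
tool_pos: [0.4955, 0.2774, 0.2006]
tcp_rot: [[-0.978, -0.21, -0.002], [-0.21, 0.978, -0.002], [0.002, -0.002, -1.0]]
contact_force: [0.1, 0.6, 0.1]
opening: 1.003
```

```bash
python3 - <<'E'
from h import *
rep();c=snap('wrist','w2');plan((.4957,.2762,.116),.225-np.pi)
cv2.imwrite('pics/w2c.png',cv2.resize(c['img'][200:384,150:362],(690,600),interpolation=cv2.INTER_CUBIC))
E
```

```text
t 1.45 tcp [495.5 277.4 200.6] yawx -2.93 tilt [-0.0015 -0.0019] F [0.1  0.6  0.06] M [ 0.03 -0.03  0.03] op 1.003 q [ 0.51  0.36  0.09  1.3  -0.    0.3 ]
now: [ 0.5 -1.1 84.4] toolyaw -0.0131
after yaw: [ 0.7 -1.3 84.4]
```

View pics/w2c.png

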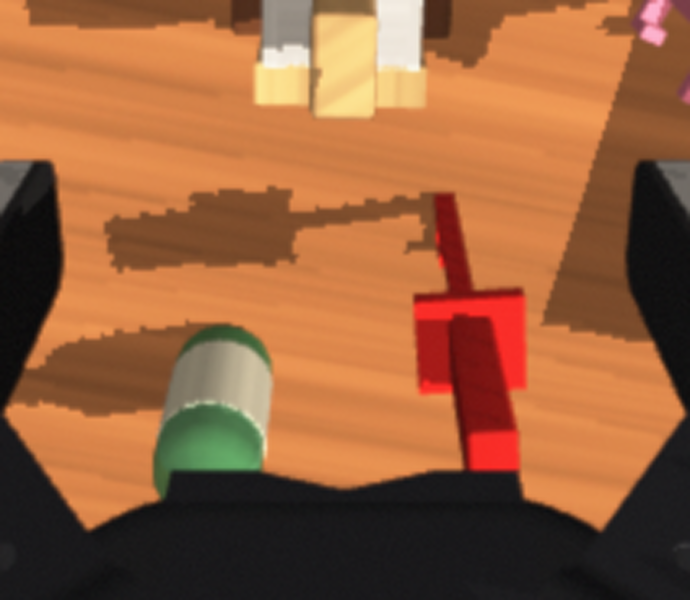

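```bash
python3 - <<'E'
from h import *
s=load('scene0');d=load('side0')
t=tri(s,(378.5,239),d,(157,297));print(t, proj(s,t),proj(d,t))
t=tri(s,(406,216),d,(186,340));print(t, proj(s,t),proj(d,t))
c=load('w2')
f=lambda u,v,z: plane(c,150+u*212/690-.5,200+v*184/600-.5,z)
G=[f(*p,.155) for p in[(313,13),(376,13),(373,116),(314,116)]];print(np.mean(G,0))
E
```

```text
[0.60185864 0.34084107 0.1337869 ] (np.float64(379.3533413771217), np.float64(239.79200912705835)) (np.float64(158.12583306594206), np.float64(295.99380710438925))
[0.50315716 0.40191228 0.1384129 ] (np.float64(407.4129000341667), np.float64(217.20734781483998)) (np.float64(187.96938736035497), np.float64(338.11826515423627))
[0.49512029 0.27580821 0.155     ]
```

Emit:
carry_out(
  fingers=[1, 1, 1, 1, 1],
  linear=[
    [0, -1, 20],
    [0, 0, 20],
    [0, 0, 20],
    [0, 0, 16],
    [0, 0, 8],
  ],
  yaw=[-0.012, 0, 0, 0, 0],
)

```text
time_s: 1.92
tool_pos: [0.4954, 0.2787, 0.118]
tcp_rot: [[-0.976, -0.22, 0.001], [-0.22, 0.976, -0.0], [-0.001, -0.0, -1.0]]
contact_force: [-1.3, 0.3, -0.1]
opening: 0.999
```

Emit:
carry_out(
  fingers=[-1, -1, -1, -1, -1],
  linear=[
    [0, 0, 0],
    [0, 0, 0],
    [0, 0, 0],
    [0, 0, 0],
    [0, 0, 0],
  ],
  yaw=[0, 0, 0, 0, 0],
)

```text
time_s: 2.33
tool_pos: [0.4947, 0.2796, 0.1212]
tcp_rot: [[-0.976, -0.22, 0.002], [-0.22, 0.976, 0.001], [-0.002, 0.0, -1.0]]
contact_force: [0.5, -0.2, 0.2]
opening: 0.302
```

```bash
python3 - <<'E'
from h import *
rep()
E
```

```text
t 2.33 tcp [494.7 279.6 121.2] yawx -2.92 tilt [0.002  0.0009] F [ 0.49 -0.19  0.18] M [ 0.02 -0.03  0.03] op 0.302 q [ 0.51  0.39 -0.07  1.11 -0.    0.29]
```

Emit:
carry_out(
  fingers=[-0.4, -1, -1, -1, -1],
  linear=[
    [0, -3, 4],
    [0, 0, 1],
    [0, 0, 0],
    [0, 0, 0],
    [0, 0, 0],
  ],
  yaw=[0, 0, 0, 0, 0],
)

```text
time_s: 2.75
tool_pos: [0.4964, 0.2769, 0.1175]
tcp_rot: [[-0.976, -0.219, 0.004], [-0.219, 0.976, 0.003], [-0.005, 0.002, -1.0]]
contact_force: [-0.6, 1.2, 0.4]
opening: 0.156
```

```bash
python3 - <<'E'
from h import *
rep()
E
```

```text
t 2.75 tcp [496.4 276.9 117.5] yawx -2.9204 tilt [0.0044 0.0026] F [-0.64  1.2   0.42] M [ 0.1   0.06 -0.05] op 0.156 q [ 0.51  0.39 -0.08  1.09  0.    0.29]
```

Emit:
carry_out(
  fingers=[-1, -1, -1, -1, -1],
  linear=[
    [0, 0, -3],
    [0, 0, -4],
    [0, 0, -4],
    [0, 0, -2],
    [0, 0, 0],
  ],
  yaw=[0, 0, 0, 0, 0],
)

```text
time_s: 3.17
tool_pos: [0.4961, 0.2766, 0.1316]
tcp_rot: [[-0.976, -0.219, 0.004], [-0.219, 0.976, 0.002], [-0.004, 0.001, -1.0]]
contact_force: [0.3, 0.3, -1.3]
opening: 0.16
```

```bash
python3 - <<'E'
from h import *
rep()
c=snap('wrist','w3')
cv2.imwrite('pics/w3c.png',cv2.resize(c['img'][140:384,110:402],(718,600),interpolation=cv2.INTER_CUBIC))
E
```

```text
t 3.17 tcp [496.1 276.6 131.6] yawx -2.9204 tilt [0.0036 0.0019] F [ 0.26  0.29 -1.25] M [-0.02 -0.02  0.02] op 0.16 q [ 0.51  0.38 -0.06  1.13 -0.    0.29]
```

View pics/w3c.png

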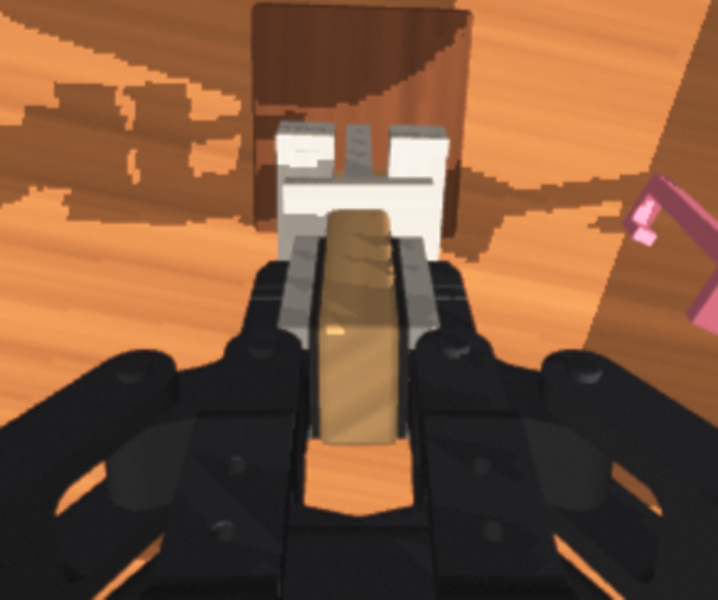

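The wrist view shows the grip held squarely and the collar lifted clear of the prongs, with the shank mid-slot at crop (358,150). Next I draw it out towards -x.

Emit:
carry_out(
  fingers=[-1, -1, -1, -1, -1],
  linear=[
    [8, 0, 0],
    [14, 0, 0],
    [16, 0, 0],
    [16, 0, 0],
    [14, 0, 0],
  ],
  yaw=[0, 0, 0, 0, 0],
)

```text
time_s: 3.63
tool_pos: [0.4272, 0.2607, 0.1299]
tcp_rot: [[-0.976, -0.218, 0.003], [-0.218, 0.976, 0.002], [-0.004, 0.001, -1.0]]
contact_force: [-0.3, -0.4, -0.1]
opening: 0.156
```

```bash
python3 - <<'E'
from h import *
rep()
c=snap('side','s1')
cv2.imwrite('pics/s1.png',cv2.resize(c['img'],(800,600)))
# target: above tank near -y end. rod x -> tank +y : tool x yaw
s=load('scene0')
plan((.60,-.08,.30),0.176+np.pi/2-np.pi)
E
```

```text
t 3.63 tcp [427.2 260.7 129.9] yawx -2.9217 tilt [0.0032 0.0016] F [-0.28 -0.39 -0.06] M [0.01 0.03 0.02] op 0.156 q [ 0.55  0.25 -0.24  1.07 -0.    0.33]
now: [ -96.9 -370.  -170.2] toolyaw -1.5266
after yaw: [ 365.5 -112.8 -170.2]
```

View pics/s1.png

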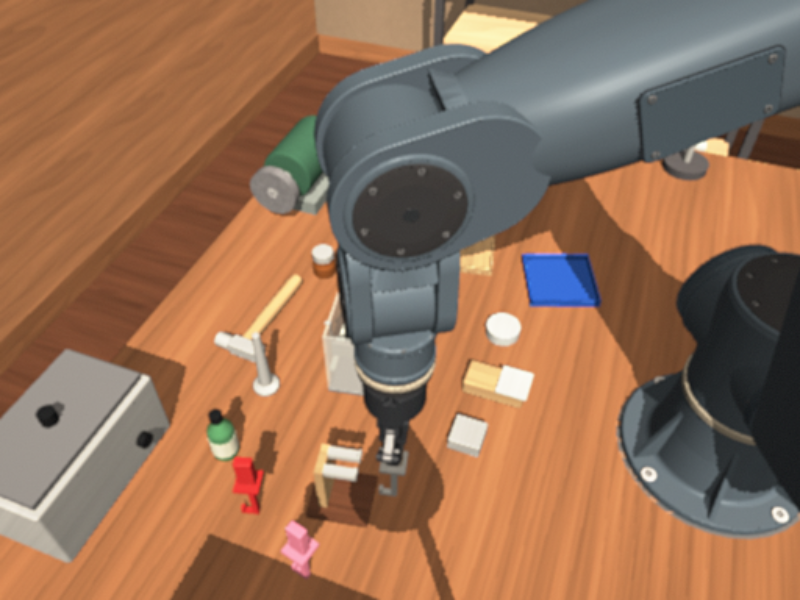

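Emit:
carry_out(
  fingers=[-1, -1, -1, -1, -1],
  linear=[
    [0, 0, -25],
    [0, 0, -35],
    [0, 0, -35],
    [0, -10, -35],
    [0, -20, -20],
  ],
  yaw=[0, 0, -0.1, -0.12, -0.12],
)

```text
time_s: 4.1
tool_pos: [0.4284, 0.2309, 0.2804]
tcp_rot: [[-0.841, -0.541, -0.008], [-0.541, 0.841, -0.004], [0.009, 0.001, -1.0]]
contact_force: [0.9, 0.9, -1.1]
opening: 0.155
```

```bash
python3 - <<'E'
from h import *
rep()
plan((.60,-.08,.29),0.176+np.pi/2-np.pi)
E
```

```text
t 4.1 tcp [428.4 230.9 280.4] yawx -2.5696 tilt [-0.0085 -0.0043] F [ 0.95  0.93 -1.1 ] M [ 0.05 -0.11  0.01] op 0.155 q [ 0.49  0.19  0.06  1.45  0.   -0.08]
now: [  24.1 -354.3   -9.8] toolyaw -1.1748
after yaw: [ 336.1 -114.6   -9.6]
```

```bash
cat >> h.py <<'E'
def rows(target,dyaw,n,s=None,prof=None):
    """per-row tool shifts; yaw applied evenly; shift along tool axes at row start"""
    s=s or st();R=s['tcp_rot'];y=np.arctan2(R[1,0],R[0,0]);d=(np.array(target)-s['tool_pos'])*1000
    w=np.ones(n) if prof is None else np.array(prof,float);w/=w.sum()
    for i in range(n):
        c,q=np.cos(y),np.sin(y);R2=np.array([[c,q,0],[q,-c,0],[0,0,-1]])
        print((R2.T@(d*w[i])).round(0).tolist(),round(dyaw/n,3));y-=dyaw/n
E
python3 - <<'E'
from h import *
rows((.60,-.08,.29),-1.175,10)
E
```

```text
[2.0, -35.0, -1.0] -0.118
[7.0, -35.0, -1.0] -0.118
[11.0, -34.0, -1.0] -0.118
[14.0, -32.0, -1.0] -0.118
[18.0, -31.0, -1.0] -0.118
[22.0, -28.0, -1.0] -0.118
[25.0, -25.0, -1.0] -0.118
[28.0, -22.0, -1.0] -0.118
[30.0, -19.0, -1.0] -0.118
[32.0, -15.0, -1.0] -0.118
```

Emit:
carry_out(
  fingers=[-1, -1, -1, -1, -1],
  linear=[
    [2, -25, -1],
    [7, -33, -1],
    [11, -34, -1],
    [14, -32, -1],
    [18, -31, -1],
  ],
  yaw=[-0.118, -0.118, -0.118, -0.118, -0.118],
)

```text
time_s: 4.52
tool_pos: [0.5055, 0.0911, 0.2915]
tcp_rot: [[-0.393, -0.919, -0.0], [-0.919, 0.393, -0.0], [0.0, 0.0, -1.0]]
contact_force: [0.5, 0.3, -1.1]
opening: 0.155
```

```bash
python3 - <<'E'
from h import *
rep()
plan((.60,-.08,.29),0.176+np.pi/2-np.pi)
rows((.60,-.08,.29),-.585,5)
E
```

```text
t 4.52 tcp [505.5  91.1 291.5] yawx -1.9749 tilt [-0.0001 -0.0001] F [ 0.48  0.35 -1.07] M [ 0.03 -0.07 -0.  ] op 0.155 q [ 0.18  0.24  0.15  1.48 -0.   -0.99]
now: [ 120.2 -154.2    1.5] toolyaw -0.5801
after yaw: [185.  -63.1   1.5]
[24.0, -31.0, 0.0] -0.117
[27.0, -28.0, 0.0] -0.117
[31.0, -24.0, 0.0] -0.117
[33.0, -21.0, 0.0] -0.117
[35.0, -17.0, 0.0] -0.117
```

Emit:
carry_out(
  fingers=[-1, -1, -1, -1, -1],
  linear=[
    [24, -31, 0],
    [27, -28, 0],
    [26, -24, 0],
    [18, -16, 0],
    [7, -6, 0],
  ],
  yaw=[-0.117, -0.117, -0.117, -0.117, -0.11],
)

```text
time_s: 4.93
tool_pos: [0.5841, -0.0385, 0.291]
tcp_rot: [[0.185, -0.983, -0.0], [-0.983, -0.185, -0.001], [0.001, 0.0, -1.0]]
contact_force: [0.9, 0.3, -0.9]
opening: 0.159
```

```bash
python3 - <<'E'
from h import *
rep()
c=snap('wrist','w4')
cv2.imwrite('pics/w4.png',cv2.resize(c['img'],(800,600),interpolation=cv2.INTER_CUBIC))
E
```

```text
t 4.93 tcp [584.1 -38.5 291. ] yawx -1.3843 tilt [-0.0003 -0.0007] F [ 0.87  0.26 -0.88] M [ 0.05 -0.02  0.04] op 0.159 q [-0.07  0.4   0.38  1.54 -0.   -1.82]
```

View pics/w4.png

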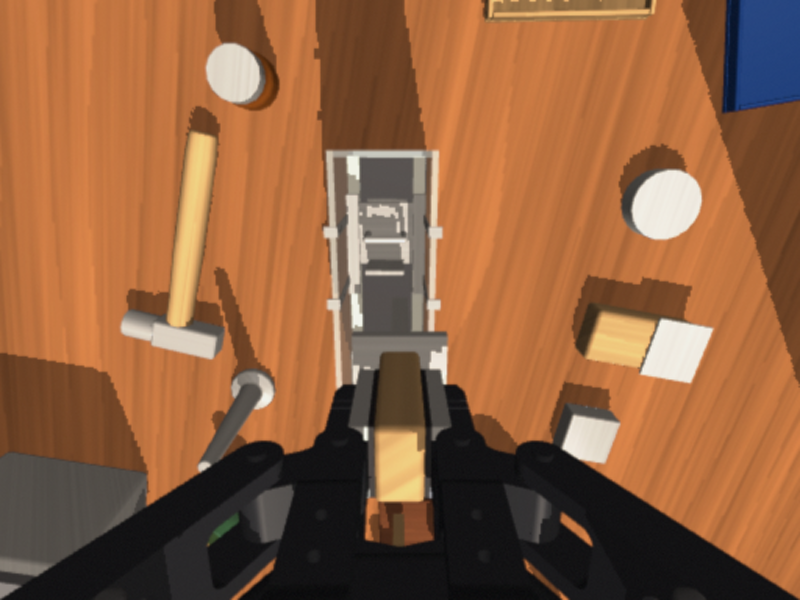

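```bash
python3 - <<'E'
from h import *
c=load('w4')
cv2.imwrite('pics/w4c.png',cv2.resize(c['img'][90:220,195:295],(600,780)[:2] if 0 else (460,598),interpolation=cv2.INTER_CUBIC))
E
```

```text
(no output)
```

View pics/w4c.png

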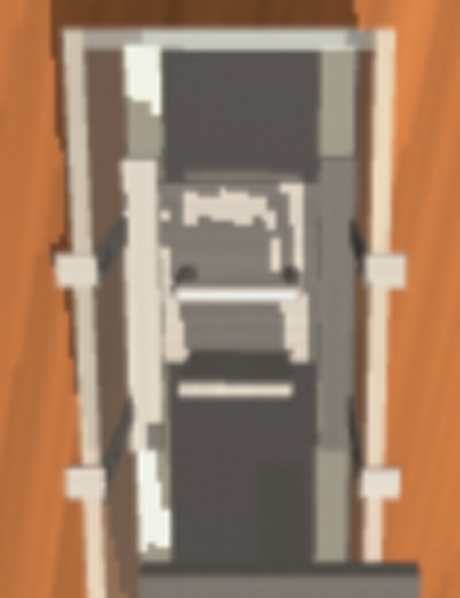

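```bash
python3 - <<'E'
from h import *
c=load('w4')
f=lambda u,v,z: plane(c,195+u/4.6-.5,90+v/4.6-.5,z)
# tank corners outer rim -y end
A,B=f(64,30,.135),f(394,30,.135);v=B-A;print('end',A,B,np.linalg.norm(v),'dir',np.arctan2(v[1],v[0]))
L=f(90,560,.135);Rr=f(372,560,.135)
print('long L',np.arctan2(*( (L-A)[[1,0]])),'R',np.arctan2(*((Rr-B)[[1,0]])))
# use outer left edge bottom, right edge
yaw=0.176
def loc(p,o=np.array([.5885,-.0047,0]),yaw=yaw):
    d=(p-o)[:2];return np.array([d[0]*np.cos(yaw)+d[1]*np.sin(yaw),-d[0]*np.sin(yaw)+d[1]*np.cos(yaw)]).round(4)
print('end mid loc',loc((A+B)/2))
for n,u,w,z in[('bar',238,295,.0895),('barL',176,294,.0895),('barR',299,295,.0895),('tab L',178,388,.099),('tab R',293,389,.099),('strip end R',334,450,.071),('strip end L',150,450,.071),('strip start R',337,156,.071),('stripstartL',140,160,.071),('bumper?',0,0,.1)]:
    p=f(u,w,z);print(n,p.round(4),loc(p))
E
```

```text
end [ 0.64105941 -0.10927429  0.135     ] [ 0.57467865 -0.12171163  0.135     ] 0.06753585705123892 dir -2.9563765377039974
long L 1.7602350630184904 R 1.7373423440400022
end mid loc [-0.0003 -0.1125]
bar [ 0.5963 -0.0538  0.0895] [-0.0009 -0.0497]
barL [ 0.6115 -0.0512  0.0895] [ 0.0145 -0.0498]
barR [ 0.5813 -0.0566  0.0895] [-0.0162 -0.0498]
tab L [ 0.6069 -0.0299  0.099 ] [ 0.0137 -0.028 ]
tab R [ 0.5788 -0.0349  0.099 ] [-0.0148 -0.028 ]
strip end R [ 0.563  -0.0133  0.071 ] [-0.0266 -0.004 ]
strip end L [ 0.6123 -0.0041  0.071 ] [ 0.0235 -0.0036]
strip start R [ 0.5776 -0.0902  0.071 ] [-0.0257 -0.0823]
stripstartL [ 0.6269 -0.08    0.071 ] [ 0.0246 -0.0809]
bumper? [ 0.6613 -0.1122  0.1   ] [ 0.0529 -0.1186]
```

```bash
python3 - <<'E'
from h import *
a=load('side0')['img'][150:215,215:255];b=load('scene0')['img'][180:240,215:300]
cv2.imwrite('pics/c6.png',np.hstack([cv2.resize(a,(360,585),interpolation=cv2.INTER_CUBIC),cv2.resize(cv2.resize(b,None,fx=5,fy=5,interpolation=cv2.INTER_CUBIC),(425,585))]))
E
```

```text
(no output)
```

View pics/c6.png

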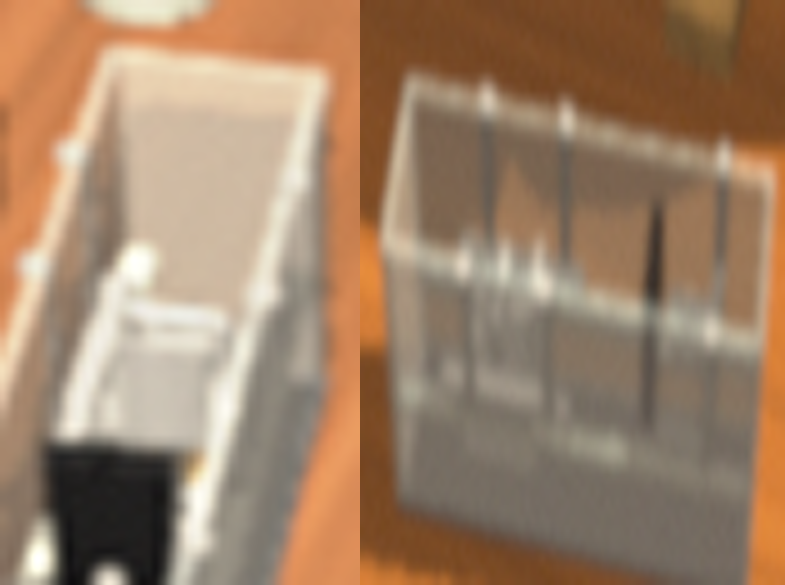

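```bash
python3 - <<'E'
from h import *
d=load('side0');s=load('scene0');w=load('w4')
print(proj(d,(.6269,-.080,.071)),proj(d,(.6115,-.0512,.0895)))
for z in(.06,.071,.09,.11):
    p=plane(d,230,179.4,z);u,v=proj(w,p);print(z,p.round(4),proj(s,p),((u-195)*4.6,(v-90)*4.6))
E
```

```text
(np.float64(228.99708531169296), np.float64(179.59096650664495)) (np.float64(229.8164807109135), np.float64(183.07708643261373))
0.06 [ 0.6294 -0.0919  0.06  ] (np.float64(227.47921474579985), np.float64(218.57525142433633)) (np.float64(139.33614032039318), np.float64(106.22053922972486))
0.071 [ 0.6246 -0.0817  0.071 ] (np.float64(230.9611973637057), np.float64(216.15535521954865)) (np.float64(147.61453218888644), np.float64(152.73830810291358))
0.09 [ 0.6163 -0.064   0.09  ] (np.float64(237.09356144501902), np.float64(211.89350609645606)) (np.float64(162.72954078891408), np.float64(237.67225273150504))
0.11 [ 0.6077 -0.0454  0.11  ] (np.float64(243.71554980360523), np.float64(207.29137959108948)) (np.float64(179.8670598229433), np.float64(333.9710462832975))
```

```bash
python3 - <<'E'
from h import *
plan((.6018,-.0843,.245),-1.3928)
E
```

```text
now: [48.  -8.3 45.6] toolyaw 0.0178
after yaw: [47.9 -9.1 45.6]
```

Emit:
carry_out(
  fingers=[-1, -1, -1, -1, -1],
  linear=[
    [10, -2, 2],
    [14, -3, 8],
    [13, -2, 13],
    [8, -2, 13],
    [2, 0, 8],
  ],
  yaw=[0.01, 0.008, 0, 0, 0],
)

```text
time_s: 5.4
tool_pos: [0.6026, -0.0865, 0.2445]
tcp_rot: [[0.165, -0.986, 0.001], [-0.986, -0.165, -0.001], [0.001, -0.001, -1.0]]
contact_force: [-0.1, 0.1, -0.7]
opening: 0.16
```

```bash
python3 - <<'E'
from h import *
rep();plan((.6018,-.0843,.245),-1.3928)
c=snap('wrist','w5');s=snap('scene','s5');d=snap('side','d5')
cv2.imwrite('pics/w5.png',cv2.resize(c['img'],(800,600),interpolation=cv2.INTER_CUBIC))
cv2.imwrite('pics/s5c.png',cv2.resize(s['img'][110:260,180:330],(600,600),interpolation=cv2.INTER_CUBIC))
E
```

```text
t 5.4 tcp [602.6 -86.5 244.5] yawx -1.4047 tilt [ 0.0009 -0.0011] F [-0.07  0.05 -0.7 ] M [ 0.04  0.01 -0.02] op 0.16 q [-0.14  0.45  0.33  1.45 -0.   -1.88]
now: [-2.3  0.4 -0.5] toolyaw -0.0119
after yaw: [-2.3  0.4 -0.5]
```

View pics/w5.png

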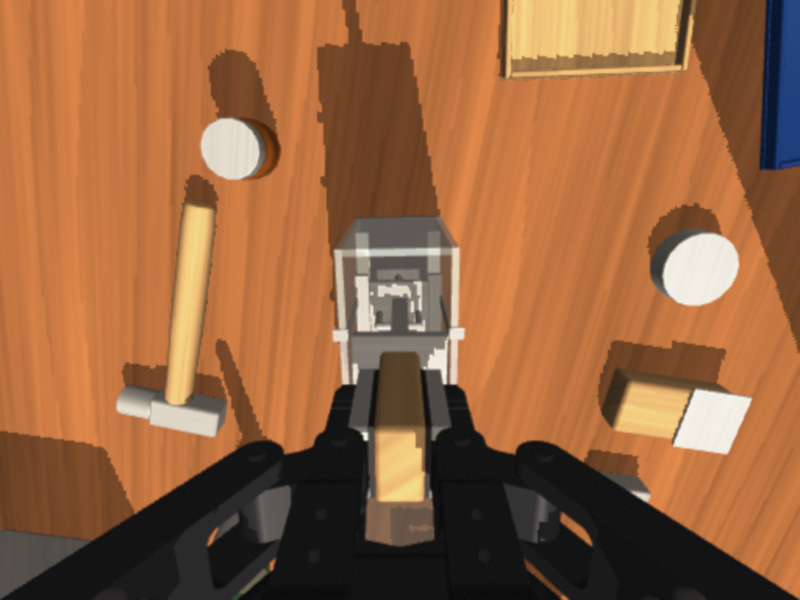

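View pics/s5c.png

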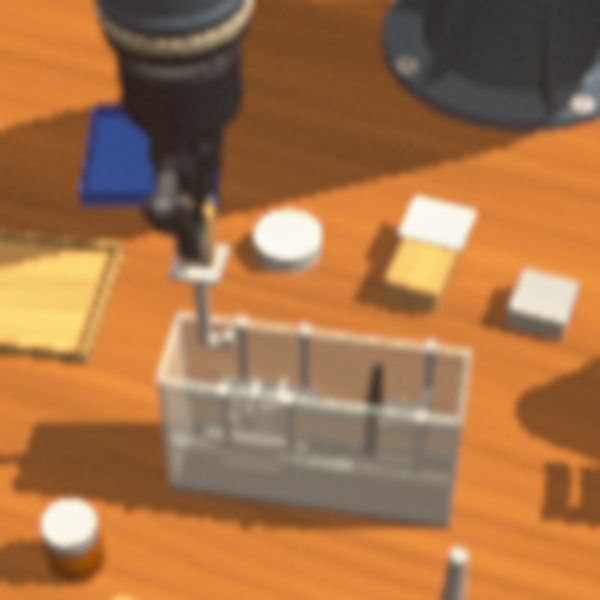

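```bash
python3 - <<'E'
from h import *
s=load('s5')
cv2.imwrite('pics/s5d.png',cv2.resize(s['img'][165:240,210:310],(800,600),interpolation=cv2.INTER_CUBIC))
yaw=.178;X=np.array([-np.sin(.166),np.cos(.166),0])
o=np.array([.6026,-.0865,.145])
for p in(o,o+X*.021,o+X*.021+[0,0,.013],o-X*.004): u,v=proj(s,p);print((u-210+.5)*8,(v-165+.5)*8)
E
```

```text
171.39187437438386 241.66791323919233
227.3278354179513 249.86896365133225
225.70129063314653 226.51745480845648
160.77456334950875 240.11125628127274
```

View pics/s5d.png

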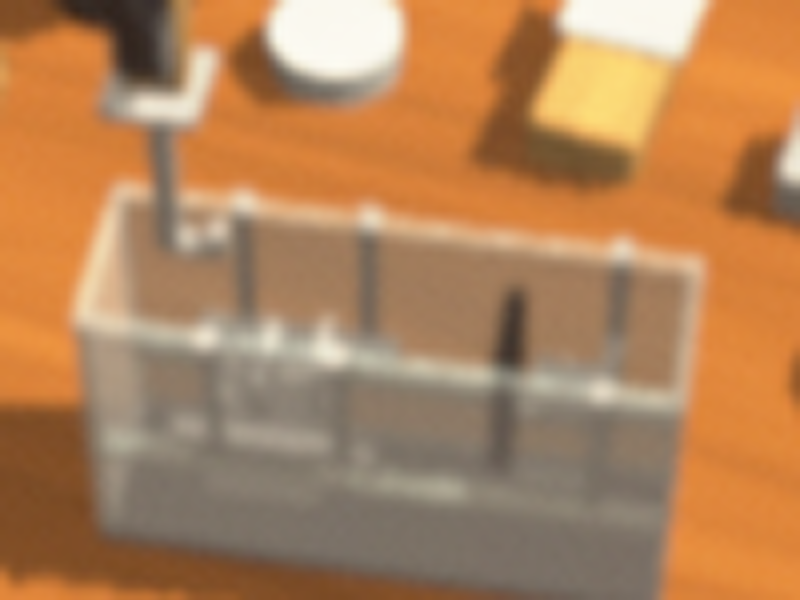

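```bash
python3 - <<'E'
from h import *
s=load('s5');d=load('side0')
def loc(p,o=np.array([.5885,-.0047,0]),yaw=.178):
    q=(p-o)[:2];return np.array([q[0]*np.cos(yaw)+q[1]*np.sin(yaw),-q[0]*np.sin(yaw)+q[1]*np.cos(yaw)]).round(4)
print(loc(plane(d,220,199.4,.125)),loc(plane(d,235,200,.125)))
for u in(503,517,527): print(u,loc(plane(s,210+u/8-.5,165+287/8-.5,.125)))
b=np.array([.5963,-.0538,.0895]);print(loc(b))
c=load('w4')
for n in(.004,): pass
cv2.imwrite('pics/d0z.png',cv2.resize(d['img'][190:225,205:245],(640,560),interpolation=cv2.INTER_CUBIC))
plan((.6018,-.0843,.1655),-1.3928)
E
```

```text
[0.0165 0.0456] [-0.0206  0.0408]
503 [-0.0172  0.0374]
517 [-0.0181  0.0425]
527 [-0.0187  0.0461]
[-0.001  -0.0497]
now: [-1.   0.2 80.3] toolyaw -0.0098
after yaw: [-0.9  0.1 80.3]
```

View pics/d0z.png

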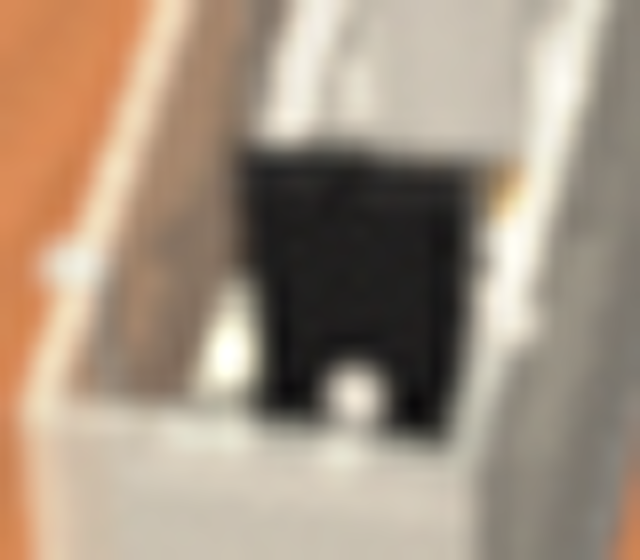

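Emit:
carry_out(
  fingers=[-1, -1, -1, -1, -1],
  linear=[
    [-1, 0, 12],
    [0, 0, 18],
    [0, 0, 18],
    [0, 0, 16],
    [0, 0, 8],
  ],
  yaw=[-0.01, 0, 0, 0, 0],
)

```text
time_s: 5.97
tool_pos: [0.604, -0.0815, 0.1782]
tcp_rot: [[0.177, -0.984, 0.011], [-0.984, -0.177, -0.001], [0.003, -0.01, -1.0]]
contact_force: [-0.5, -0.3, -1.3]
opening: 0.156
```

```bash
python3 - <<'E'
from h import *
rep();plan((.6018,-.0843,.1655),-1.3928)
s=snap('scene','s6')
cv2.imwrite('pics/s6d.png',cv2.resize(s['img'][165:240,210:310],(800,600),interpolation=cv2.INTER_CUBIC))
E
```

```text
t 5.97 tcp [604.  -81.5 178.2] yawx -1.3931 tilt [ 0.0105 -0.0014] F [-0.55 -0.28 -1.29] M [-0.01  0.11 -0.  ] op 0.156 q [-0.13  0.44  0.15  1.27  0.   -1.88]
now: [ 2.4  2.8 12.6] toolyaw -0.0003
after yaw: [ 2.4  2.7 12.7]
```

View pics/s6d.png

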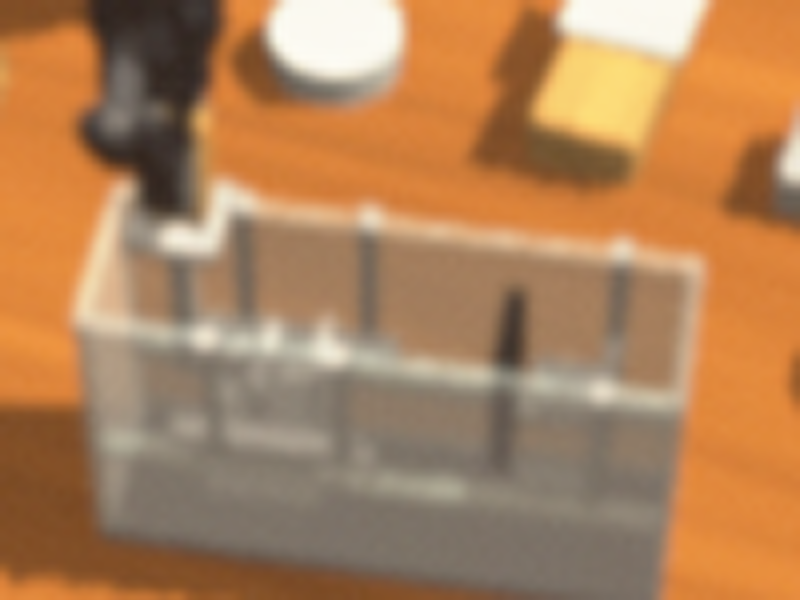

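Emit:
carry_out(
  fingers=[-1, -1, -1, -1, -1],
  linear=[
    [2, 3, 2],
    [0, 0, 4],
    [0, 0, 4],
    [0, 0, 2],
    [0, 0, 0],
  ],
  yaw=[0, 0, 0, 0, 0],
)

```text
time_s: 6.43
tool_pos: [0.6021, -0.0834, 0.1682]
tcp_rot: [[0.177, -0.984, 0.014], [-0.984, -0.177, -0.002], [0.004, -0.013, -1.0]]
contact_force: [-0.9, -0.2, -0.8]
opening: 0.154
```

```bash
python3 - <<'E'
from h import *
rep();plan((.6018,-.0843,.1655),-1.3928)
E
```

```text
t 6.43 tcp [602.1 -83.4 168.2] yawx -1.3928 tilt [ 0.0135 -0.0017] F [-0.94 -0.24 -0.82] M [-0.01  0.01 -0.04] op 0.154 q [-0.14  0.44  0.12  1.24  0.   -1.89]
now: [0.8 0.5 2.7] toolyaw -0.0
after yaw: [0.8 0.5 2.7]
```

Emit:
carry_out(
  fingers=[-1, -1, -1, -1, -1],
  linear=[
    [0, 2, 2],
    [-2, 0, 0],
    [-5, 0, 0],
    [-6, 0, 0],
    [-3, 0, 0],
  ],
  yaw=[0, 0, 0, 0, 0],
)

```text
time_s: 6.85
tool_pos: [0.5974, -0.0674, 0.1668]
tcp_rot: [[0.176, -0.984, 0.015], [-0.984, -0.176, -0.002], [0.004, -0.014, -1.0]]
contact_force: [0.4, -0.4, -1.2]
opening: 0.156
```

```bash
python3 - <<'E'
from h import *
rep()
cat=1
c=snap('wrist','w7');s=snap('scene','s7')
s=st();R=s['tcp_rot'];p=s['tool_pos']+R[:,2]*.0995
cv2.imwrite('pics/w7.png',np.hstack([cv2.resize(c['img'][150:250,210:300],(405,450),interpolation=cv2.INTER_CUBIC)]))
import h
def loc(p,o=np.array([.5885,-.0047,0]),yaw=.178):
    q=(p-o)[:2];return np.array([q[0]*np.cos(yaw)+q[1]*np.sin(yaw),-q[0]*np.sin(yaw)+q[1]*np.cos(yaw)]).round(4)
print('hook origin loc',loc(p),p[2])
E
cat >> h.py <<'E'
def loc(p,o=np.array([.5885,-.0047,0]),yaw=.178):
    q=(np.array(p)-o)[:2];return np.array([q[0]*np.cos(yaw)+q[1]*np.sin(yaw),-q[0]*np.sin(yaw)+q[1]*np.cos(yaw)]).round(4)
def hook():
    s=st();p=s['tool_pos']+s['tcp_rot'][:,2]*.0995;rep(s);print('hook loc',loc(p),'z',p[2].round(4),'Fy_tank',round(float(np.dot(s['contact_force'][:2],[-.177,.984])),2))
E
```

```text
t 6.85 tcp [597.4 -67.4 166.8] yawx -1.3941 tilt [ 0.0149 -0.0018] F [ 0.42 -0.4  -1.22] M [ 0.    0.06 -0.03] op 0.156 q [-0.11  0.43  0.1   1.23 -0.   -1.86]
hook origin loc [-0.0008 -0.0638] 0.06736078586772876
```

View pics/w7.png

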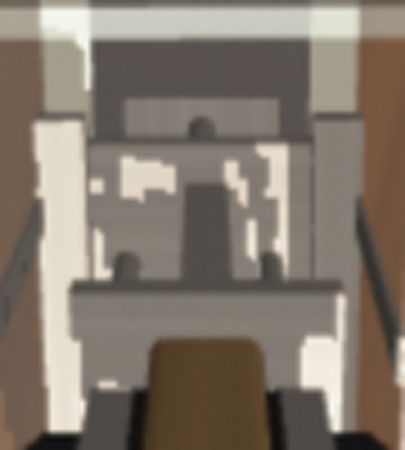

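Emit:
carry_out(
  fingers=[-1, -1, -1, -1, -1],
  linear=[
    [-3, 0, 0],
    [-3, 0, 0],
    [-3, 0, 0],
    [-4, 0, 0],
    [-5, 0, 0],
  ],
  yaw=[0, 0, 0, 0, 0],
)

```text
time_s: 7.37
tool_pos: [0.5944, -0.0491, 0.1669]
tcp_rot: [[0.176, -0.984, 0.015], [-0.984, -0.176, -0.003], [0.006, -0.015, -1.0]]
contact_force: [0.1, -2.4, -0.0]
opening: 0.154
```

```bash
python3 - <<'E'
from h import *
hook();c=snap('wrist','w8')
cv2.imwrite('pics/w8.png',np.hstack([cv2.resize(c['img'][150:250,210:300],(405,450),interpolation=cv2.INTER_CUBIC)]))
E
```

```text
t 7.37 tcp [594.4 -49.1 166.9] yawx -1.3942 tilt [ 0.0154 -0.0031] F [ 0.08 -2.42 -0.02] M [-0.43 -0.08 -0.02] op 0.154 q [-0.08  0.42  0.08  1.22 -0.   -1.83]
hook loc [-0.0006 -0.0453] z 0.0674 Fy_tank -2.4
```

View pics/w8.png

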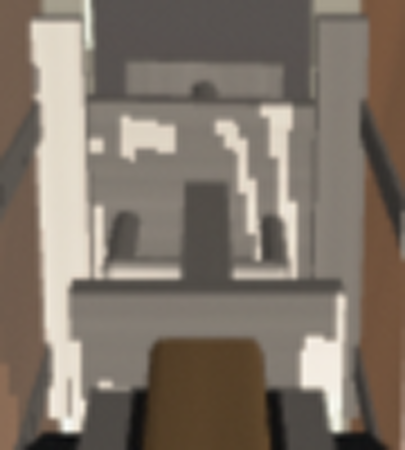

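Emit:
carry_out(
  fingers=[-1, -1, -1, -1, -1],
  linear=[
    [-5, 0, 0],
    [-5, 0, 0],
    [-5, 0, 0],
    [-5, 0, 0],
    [-5, 0, 0],
  ],
  yaw=[0, 0, 0, 0, 0],
)

```text
time_s: 7.83
tool_pos: [0.5894, -0.0215, 0.1669]
tcp_rot: [[0.176, -0.984, 0.016], [-0.984, -0.176, -0.003], [0.006, -0.015, -1.0]]
contact_force: [0.0, -0.7, -0.9]
opening: 0.157
```

```bash
python3 - <<'E'
from h import *
hook()
E
```

```text
t 7.83 tcp [589.4 -21.5 166.9] yawx -1.3939 tilt [ 0.0155 -0.0031] F [ 0.04 -0.67 -0.88] M [-0.37 -0.08 -0.03] op 0.157 q [-0.04  0.4   0.06  1.21 -0.   -1.78]
hook loc [-0.0006 -0.0173] z 0.0674 Fy_tank -0.66
```

Next is 18 mm more, slowing down, which stops just short of the expected bumper contact.

Emit:
carry_out(
  fingers=[-1, -1, -1, -1, -1],
  linear=[
    [-4, 0, 0],
    [-4, 0, 0],
    [-4, 0, 0],
    [-3, 0, 0],
    [-2, 0, 0],
  ],
  yaw=[0, 0, 0, 0, 0],
)

```text
time_s: 8.25
tool_pos: [0.5859, -0.0021, 0.1669]
tcp_rot: [[0.177, -0.984, 0.016], [-0.984, -0.177, -0.003], [0.006, -0.015, -1.0]]
contact_force: [-0.7, -2.0, -0.1]
opening: 0.159
```

```bash
python3 - <<'E'
from h import *
hook();c=snap('wrist','w9');s=snap('scene','s9');hook()
cv2.imwrite('pics/w9.png',np.hstack([cv2.resize(c['img'][90:250,195:305],(412,600),interpolation=cv2.INTER_CUBIC)]))
cv2.imwrite('pics/s9.png',cv2.resize(s['img'][165:240,210:310],(800,600),interpolation=cv2.INTER_CUBIC))
E
```

```text
t 8.25 tcp [585.9  -2.1 166.9] yawx -1.3931 tilt [ 0.0156 -0.0032] F [-0.74 -2.02 -0.11] M [-0.47  0.07  0.02] op 0.159 q [-0.    0.39  0.05  1.21 -0.   -1.75]
hook loc [-0.0006  0.0024] z 0.0674 Fy_tank -1.86
t 8.35 tcp [585.9  -2.1 166.8] yawx -1.3929 tilt [ 0.0155 -0.0029] F [-0.58 -0.32 -1.76] M [-0.08  0.03  0.01] op 0.157 q [-0.    0.39  0.05  1.21 -0.   -1.75]
hook loc [-0.0006  0.0024] z 0.0673 Fy_tank -0.21
```

View pics/w9.png

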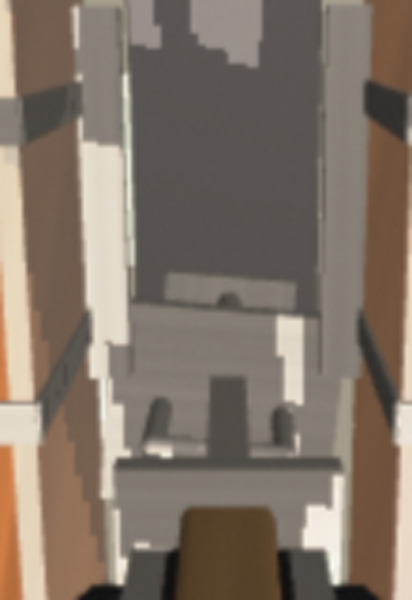

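View pics/s9.png

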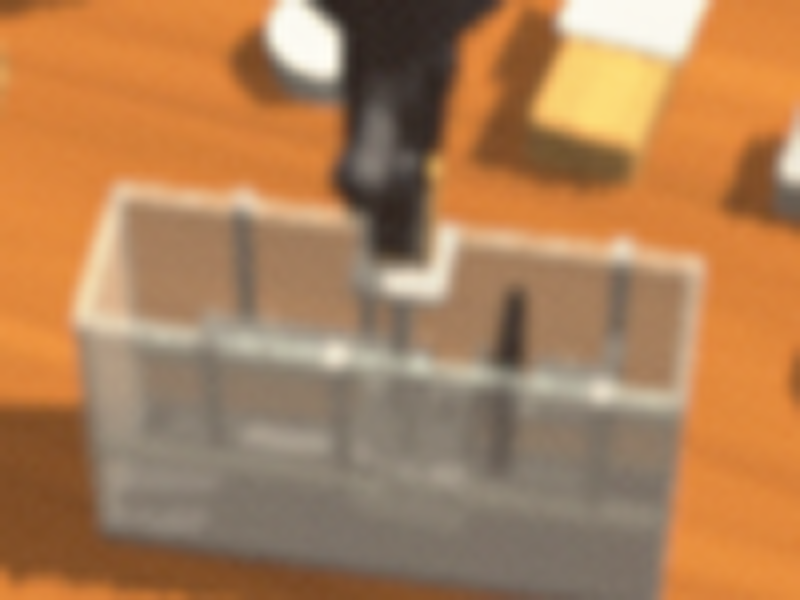

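Emit:
carry_out(
  fingers=[-1, -1, -1, -1, -1],
  linear=[
    [-1, -1.5, 0],
    [-2, 0, 0],
    [-2, 0, 0],
    [-2, 0, 0],
    [-1, 0, 0],
  ],
  yaw=[0, 0, 0, 0, 0],
)

```text
time_s: 8.77
tool_pos: [0.5864, 0.0057, 0.1668]
tcp_rot: [[0.176, -0.984, 0.016], [-0.984, -0.176, -0.004], [0.007, -0.015, -1.0]]
contact_force: [1.2, -2.3, -0.7]
opening: 0.154
```

```bash
python3 - <<'E'
from h import *
hook();c=snap('wrist','w10');hook();
cv2.imwrite('pics/w10.png',np.hstack([cv2.resize(c['img'][90:250,195:305],(412,600),interpolation=cv2.INTER_CUBIC)]))
def back(lx,ly,z):
    y=.178;p=[.5885+lx*np.cos(y)-ly*np.sin(y),-.0047+lx*np.sin(y)+ly*np.cos(y),z];u,v=proj(c,p);return round((u-195+.5)*3.75),round((v-90+.5)*3.75)
for x in(-.0255,.0255):print(back(x,-.004,.071),back(x,-.004,.065),back(x,-.081,.071))
E
```

```text
t 8.77 tcp [586.4   5.7 166.8] yawx -1.394 tilt [ 0.0159 -0.0038] F [ 1.18 -2.3  -0.72] M [-0.75 -0.3  -0.06] op 0.154 q [ 0.01  0.39  0.05  1.21 -0.   -1.74]
hook loc [0.0013 0.01  ] z 0.0673 Fy_tank -2.47
t 8.82 tcp [586.4   5.8 166.8] yawx -1.3939 tilt [ 0.016  -0.0037] F [ 2.18 -1.46 -1.14] M [-0.53 -0.39  0.01] op 0.157 q [ 0.01  0.39  0.05  1.21 -0.   -1.74]
hook loc [0.0013 0.0101] z 0.0673 Fy_tank -1.82
(346, 342) (343, 335) (357, -35)
(112, 341) (115, 334) (99, -34)
```

View pics/w10.png

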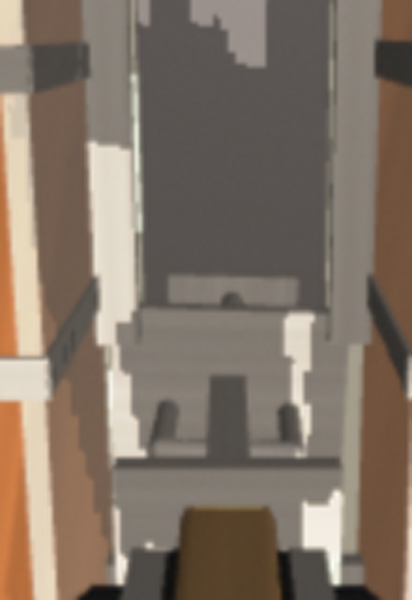

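```bash
python3 - <<'E'
from h import *
c=load('w10')
f=lambda u,v,z: plane(c,195+u/3.75-.5,90+v/3.75-.5,z)
for u,v in((145,306),(235,309),(318,309)): print('plate edge',loc(f(u,v,.061)),loc(f(u,v,.055)))
print('strip end',loc(f(130,342,.071)),loc(f(345,342,.071)),'bar',loc(f(170,445,.0895)),loc(f(285,447,.0895)))
print('foot edge?',loc(f(168,275,.015)),loc(f(168,300,.02)))
E
```

```text
plate edge [ 0.019  -0.0096] [ 0.0195 -0.0082]
plate edge [-0.0013 -0.0089] [-0.0013 -0.0075]
plate edge [-0.02   -0.0089] [-0.0204 -0.0075]
strip end [ 0.0216 -0.0039] [-0.0253 -0.0039] bar [0.012  0.0133] [-0.0119  0.0136]
foot edge? [ 0.0168 -0.0073] [ 0.0166 -0.0016]
```

Emit:
carry_out(
  fingers=[-1, -1, -1, -1, -1],
  linear=[
    [-2, 0, 0],
    [-1.5, 0, 0],
    [-1, 0, 0],
    [-0.5, 0, 0],
    [0, 0, 0],
  ],
  yaw=[0, 0, 0, 0, 0],
)

```text
time_s: 9.23
tool_pos: [0.5857, 0.0105, 0.1668]
tcp_rot: [[0.176, -0.984, 0.016], [-0.984, -0.176, -0.005], [0.008, -0.015, -1.0]]
contact_force: [1.9, -2.8, -1.1]
opening: 0.155
```

```bash
python3 - <<'E'
from h import *
hook();c=snap('wrist','w11');hook();bot.camera('side');hook()
cv2.imwrite('pics/w11.png',np.hstack([cv2.resize(c['img'][90:250,195:305],(412,600),interpolation=cv2.INTER_CUBIC)]))
E
```

```text
t 9.23 tcp [585.7  10.5 166.8] yawx -1.3943 tilt [ 0.0165 -0.0055] F [ 1.9  -2.85 -1.12] M [-1.   -0.3  -0.02] op 0.155 q [ 0.02  0.39  0.05  1.21 -0.01 -1.73]
hook loc [0.0014 0.0146] z 0.0673 Fy_tank -3.14
t 9.28 tcp [585.7  10.5 166.8] yawx -1.3945 tilt [ 0.0165 -0.0054] F [ 0.9  -3.15 -0.53] M [-1.07 -0.28  0.01] op 0.155 q [ 0.02  0.39  0.05  1.21 -0.01 -1.73]
hook loc [0.0014 0.0146] z 0.0673 Fy_tank -3.26
t 9.33 tcp [585.7  10.4 166.8] yawx -1.3945 tilt [ 0.0165 -0.0053] F [ 1.26 -4.34 -1.3 ] M [-1.04 -0.35  0.  ] op 0.156 q [ 0.02  0.39  0.05  1.21 -0.01 -1.73]
hook loc [0.0015 0.0146] z 0.0673 Fy_tank -4.49
```

View pics/w11.png

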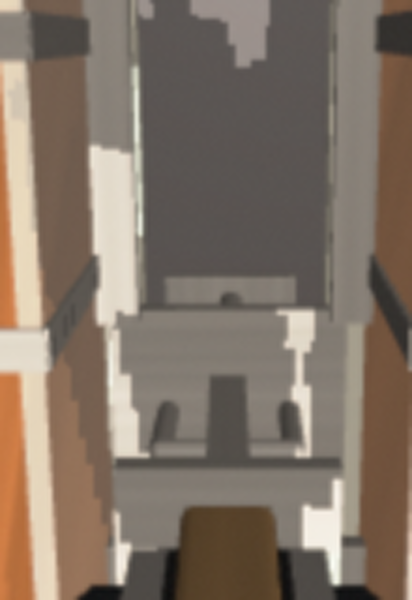

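Emit:
carry_out(
  fingers=[-1, -1, -1, -1, -1],
  linear=[
    [-1.5, 0, 0],
    [-1, 0, 0],
    [-0.5, 0, 0],
    [-0.5, 0, 0],
    [0, 0, 0],
  ],
  yaw=[0, 0, 0, 0, 0],
)

```text
time_s: 9.75
tool_pos: [0.5852, 0.0134, 0.1668]
tcp_rot: [[0.175, -0.984, 0.017], [-0.985, -0.175, -0.007], [0.01, -0.015, -1.0]]
contact_force: [1.5, -4.6, -1.2]
opening: 0.155
```

```bash
python3 - <<'E'
from h import *
hook();c=snap('wrist','w12');hook();s=snap('scene','s12');hook();d=snap('side','d12');hook()
cv2.imwrite('pics/w12.png',np.hstack([cv2.resize(c['img'][140:240,195:305],(660,600),interpolation=cv2.INTER_CUBIC)]))
cv2.imwrite('pics/s12.png',np.hstack([cv2.resize(s['img'][165:240,210:310],(533,400),interpolation=cv2.INTER_CUBIC),cv2.resize(d['img'][150:220,205:255],(267,400),interpolation=cv2.INTER_CUBIC)]))
E
```

```text
t 9.75 tcp [585.2  13.4 166.8] yawx -1.3952 tilt [ 0.0168 -0.007 ] F [ 1.48 -4.64 -1.23] M [-1.31 -0.43 -0.03] op 0.155 q [ 0.03  0.39  0.05  1.21 -0.01 -1.72]
hook loc [0.0014 0.0174] z 0.0673 Fy_tank -4.82
t 9.8 tcp [585.2  13.4 166.8] yawx -1.3952 tilt [ 0.0168 -0.0069] F [ 1.97 -3.87 -1.93] M [-1.37 -0.42 -0.02] op 0.154 q [ 0.03  0.39  0.05  1.21 -0.01 -1.72]
hook loc [0.0014 0.0174] z 0.0673 Fy_tank -4.15
t 9.85 tcp [585.2  13.4 166.8] yawx -1.3952 tilt [ 0.0168 -0.0068] F [ 1.24 -4.86 -1.64] M [-1.34 -0.43 -0.04] op 0.151 q [ 0.03  0.39  0.05  1.21 -0.01 -1.72]
hook loc [0.0014 0.0174] z 0.0673 Fy_tank -5.0
t 9.9 tcp [585.1  13.4 166.8] yawx -1.3952 tilt [ 0.0167 -0.0068] F [ 1.89 -3.65 -1.99] M [-1.39 -0.39 -0.01] op 0.154 q [ 0.03  0.39  0.05  1.21 -0.01 -1.72]
hook loc [0.0014 0.0174] z 0.0673 Fy_tank -3.92
```

View pics/w12.png

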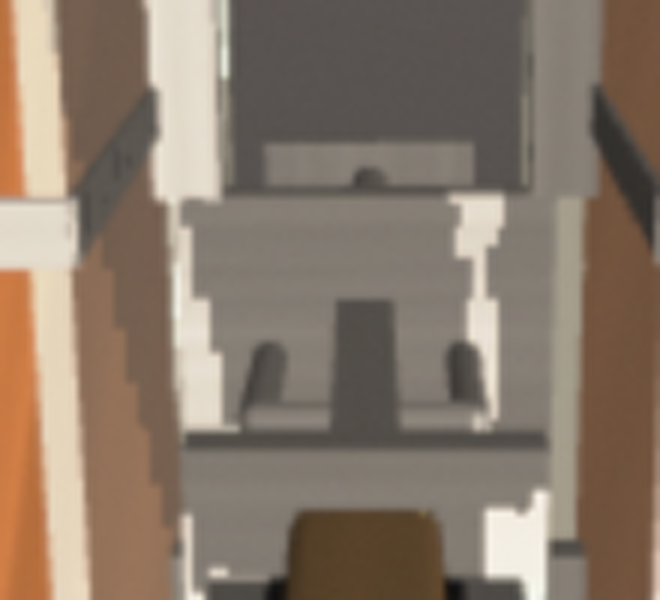

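View pics/s12.png

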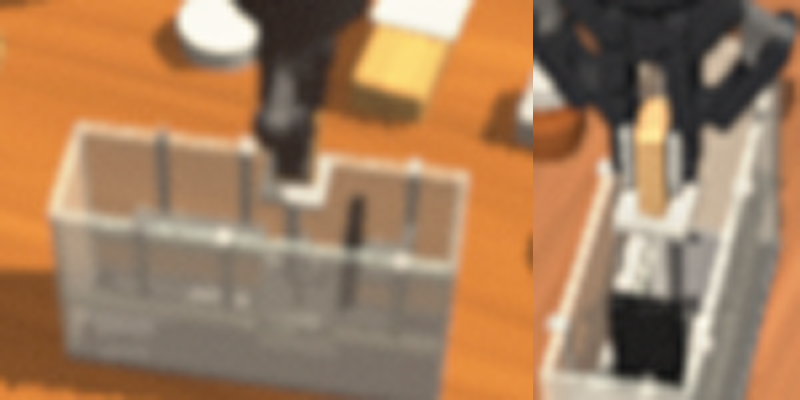

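```bash
python3 - <<'E'
from h import *
c=load('w12')
f=lambda u,v,z: plane(c,195+u/6-.5,140+v/6-.5,z)
for u,v in((230,190),(375,190),(525,190)): print('plate edge',loc(f(u,v,.061)))
print('strip end',loc(f(190,198,.071)),loc(f(565,197,.071)))
print('far strip start',loc(f(568,548,.071)))
E
```

```text
plate edge [ 0.0194 -0.0021]
plate edge [-0.001  -0.0021]
plate edge [-0.0221 -0.0021]
strip end [ 0.024  -0.0033] [-0.0268 -0.0035]
far strip start [-0.0287  0.0481]
```

Emit:
carry_out(
  fingers=[-1, -1, -1, -1, -1],
  linear=[
    [-1, 0, 0],
    [-0.5, 0, 0],
    [-0.3, 0, 0],
    [0, 0, 0],
    [0, 0, 0],
  ],
  yaw=[0, 0, 0, 0, 0],
)

```text
time_s: 10.32
tool_pos: [0.5849, 0.0145, 0.1668]
tcp_rot: [[0.174, -0.985, 0.017], [-0.985, -0.174, -0.008], [0.011, -0.015, -1.0]]
contact_force: [1.5, -5.4, -2.1]
opening: 0.157
```

```bash
python3 - <<'E'
from h import *
hook();c=snap('wrist','w13');hook();bot.camera('side');hook();bot.camera('side');hook()
cv2.imwrite('pics/w13.png',np.hstack([cv2.resize(c['img'][140:240,195:305],(660,600),interpolation=cv2.INTER_CUBIC)]))
E
```

```text
t 10.32 tcp [584.9  14.5 166.8] yawx -1.3958 tilt [ 0.017  -0.0084] F [ 1.48 -5.37 -2.07] M [-1.28 -0.38 -0.03] op 0.157 q [ 0.03  0.39  0.05  1.21 -0.01 -1.72]
hook loc [0.0014 0.0185] z 0.0673 Fy_tank -5.54
t 10.37 tcp [584.9  14.6 166.8] yawx -1.3958 tilt [ 0.0169 -0.0083] F [ 0.67 -4.53 -1.75] M [-1.3  -0.4  -0.06] op 0.159 q [ 0.03  0.39  0.05  1.21 -0.01 -1.72]
hook loc [0.0014 0.0185] z 0.0673 Fy_tank -4.58
t 10.42 tcp [585.   14.6 166.8] yawx -1.3958 tilt [ 0.017  -0.0083] F [ 1.35 -5.04 -1.23] M [-1.39 -0.43 -0.05] op 0.154 q [ 0.03  0.39  0.05  1.21 -0.01 -1.72]
hook loc [0.0014 0.0185] z 0.0673 Fy_tank -5.2
t 10.47 tcp [585.   14.6 166.8] yawx -1.3957 tilt [ 0.017  -0.0083] F [ 0.93 -5.6  -1.54] M [-1.35 -0.46 -0.03] op 0.153 q [ 0.03  0.39  0.05  1.21 -0.01 -1.72]
hook loc [0.0014 0.0185] z 0.0673 Fy_tank -5.67
```

View pics/w13.png

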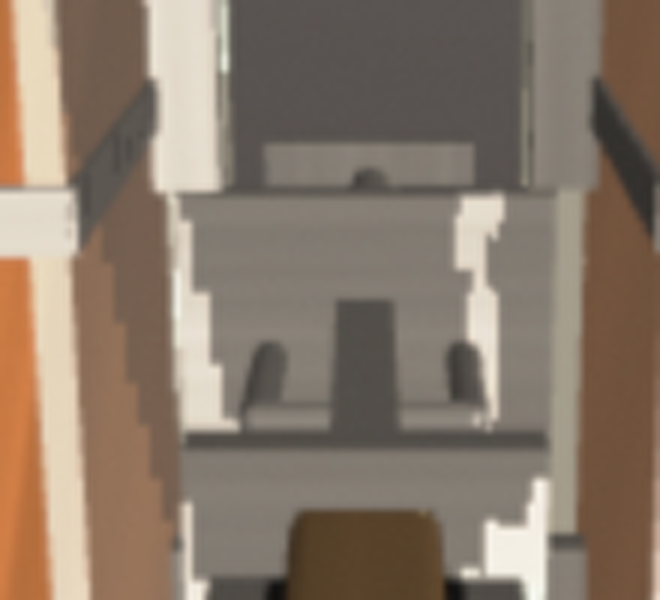

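Emit:
carry_out(
  fingers=[-1, -1, -1, -1, -1],
  linear=[
    [0, 0, -2],
    [0, 0, -3],
    [0, 0, -3],
    [0, 0, -2],
    [0, 0, -1],
  ],
  yaw=[0, 0, 0, 0, 0],
)

```text
time_s: 10.88
tool_pos: [0.5837, 0.0146, 0.1777]
tcp_rot: [[0.174, -0.985, 0.014], [-0.985, -0.174, -0.009], [0.011, -0.013, -1.0]]
contact_force: [1.4, -4.7, -4.1]
opening: 0.159
```

```bash
python3 - <<'E'
from h import *
hook();bot.camera('side');hook()
E
```

```text
t 10.88 tcp [583.7  14.6 177.7] yawx -1.3958 tilt [ 0.0143 -0.0085] F [ 1.36 -4.73 -4.07] M [-1.33 -0.27 -0.06] op 0.159 q [ 0.03  0.39  0.07  1.24 -0.01 -1.72]
hook loc [-0.      0.0187] z 0.0782 Fy_tank -4.9
t 10.93 tcp [583.9  14.6 177.9] yawx -1.3958 tilt [ 0.0146 -0.0085] F [-0.64 -3.32  0.03] M [-1.33  0.05 -0.05] op 0.158 q [ 0.03  0.39  0.07  1.24 -0.01 -1.72]
hook loc [0.0001 0.0187] z 0.0785 Fy_tank -3.16
```

Emit:
carry_out(
  fingers=[-1, -1, -1, -1, -1],
  linear=[
    [0, 0, -1],
    [0, 0, -2],
    [0, 0, -2],
    [0, 0, -2],
    [0, 0, -2],
  ],
  yaw=[0, 0, 0, 0, 0],
)

```text
time_s: 11.35
tool_pos: [0.5832, 0.0146, 0.1869]
tcp_rot: [[0.174, -0.985, 0.013], [-0.985, -0.174, -0.009], [0.011, -0.011, -1.0]]
contact_force: [0.6, -4.9, -6.4]
opening: 0.153
```

```bash
python3 - <<'E'
from h import *
hook();c=snap('wrist','w14');hook()
cv2.imwrite('pics/w14.png',np.hstack([cv2.resize(c['img'][140:240,195:305],(660,600),interpolation=cv2.INTER_CUBIC)]))
E
```

```text
t 11.35 tcp [583.2  14.6 186.9] yawx -1.3958 tilt [ 0.013  -0.0087] F [ 0.57 -4.86 -6.36] M [-1.53 -0.19 -0.  ] op 0.153 q [ 0.03  0.38  0.09  1.26 -0.01 -1.72]
hook loc [-0.0007  0.0189] z 0.0874 Fy_tank -4.89
t 11.4 tcp [583.3  14.6 187.3] yawx -1.3958 tilt [ 0.0134 -0.0087] F [-0.58 -4.14 -4.24] M [-1.42  0.01  0.04] op 0.159 q [ 0.03  0.38  0.09  1.26 -0.01 -1.72]
hook loc [-0.0006  0.0189] z 0.0878 Fy_tank -3.97
```

View pics/w14.png

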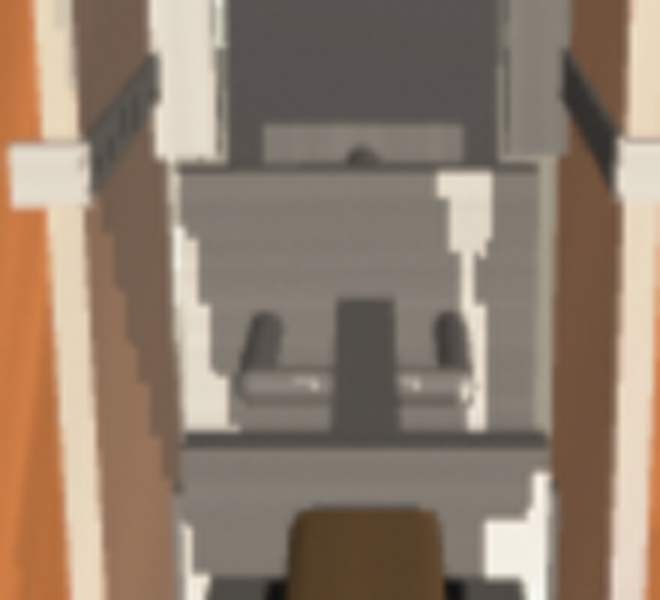

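Emit:
carry_out(
  fingers=[-1, -1, -1, -1, -1],
  linear=[
    [0, 0, -2],
    [0, 0, -3],
    [0, 0, -3],
    [0, 0, -3],
    [0, 0, -2],
  ],
  yaw=[0, 0, 0, 0, 0],
)

```text
time_s: 11.82
tool_pos: [0.5828, 0.0147, 0.2012]
tcp_rot: [[0.174, -0.985, 0.013], [-0.985, -0.174, -0.009], [0.011, -0.011, -1.0]]
contact_force: [0.6, -5.5, -6.8]
opening: 0.158
```

```bash
python3 - <<'E'
from h import *
hook();c=snap('wrist','w15');hook()
cv2.imwrite('pics/w15.png',np.hstack([cv2.resize(c['img'][140:240,195:305],(660,600),interpolation=cv2.INTER_CUBIC)]))
E
```

```text
t 11.82 tcp [582.8  14.7 201.2] yawx -1.3958 tilt [ 0.0126 -0.0088] F [ 0.65 -5.54 -6.83] M [-1.48 -0.31  0.03] op 0.158 q [ 0.03  0.38  0.12  1.3  -0.01 -1.72]
hook loc [-0.0011  0.019 ] z 0.1017 Fy_tank -5.56
t 11.87 tcp [582.9  14.7 201.6] yawx -1.3958 tilt [ 0.013  -0.0088] F [ 0.48 -5.39 -5.21] M [-1.54 -0.06 -0.01] op 0.155 q [ 0.03  0.38  0.12  1.3  -0.01 -1.72]
hook loc [-0.0009  0.019 ] z 0.1021 Fy_tank -5.39
```

View pics/w15.png

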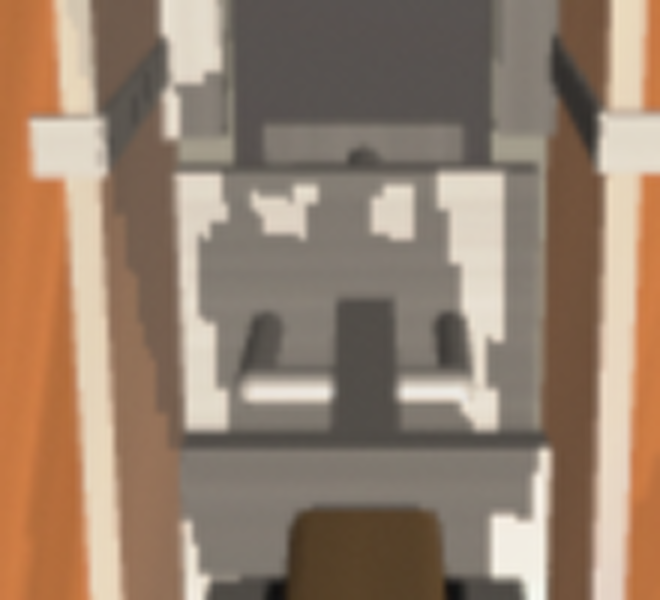

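Emit:
carry_out(
  fingers=[-1, -1, -1, -1, -1],
  linear=[
    [2, 0, 0],
    [3, 0, 0],
    [4, 0, 0],
    [4, 0, 0],
    [3, 0, 0],
  ],
  yaw=[0, 0, 0, 0, 0],
)

```text
time_s: 12.28
tool_pos: [0.5858, -0.0006, 0.2019]
tcp_rot: [[0.176, -0.984, 0.013], [-0.984, -0.176, -0.006], [0.008, -0.012, -1.0]]
contact_force: [0.3, -0.6, -4.2]
opening: 0.155
```

```bash
python3 - <<'E'
from h import *
hook();c=snap('wrist','w16');hook()
cv2.imwrite('pics/w16.png',np.hstack([cv2.resize(c['img'][140:240,195:305],(660,600),interpolation=cv2.INTER_CUBIC)]))
E
```

```text
t 12.28 tcp [585.8  -0.6 201.9] yawx -1.3942 tilt [ 0.0131 -0.0055] F [ 0.29 -0.57 -4.18] M [-0.03 -0.02 -0.05] op 0.155 q [ 0.    0.39  0.13  1.3  -0.01 -1.75]
hook loc [-0.0007  0.0037] z 0.1025 Fy_tank -0.61
t 12.33 tcp [585.9  -1.1 201.9] yawx -1.3946 tilt [ 0.0131 -0.0058] F [-0.3  -1.49 -5.59] M [-0.16 -0.02 -0.02] op 0.155 q [ 0.    0.39  0.13  1.3  -0.01 -1.75]
hook loc [-0.0007  0.0032] z 0.1024 Fy_tank -1.41
```

View pics/w16.png

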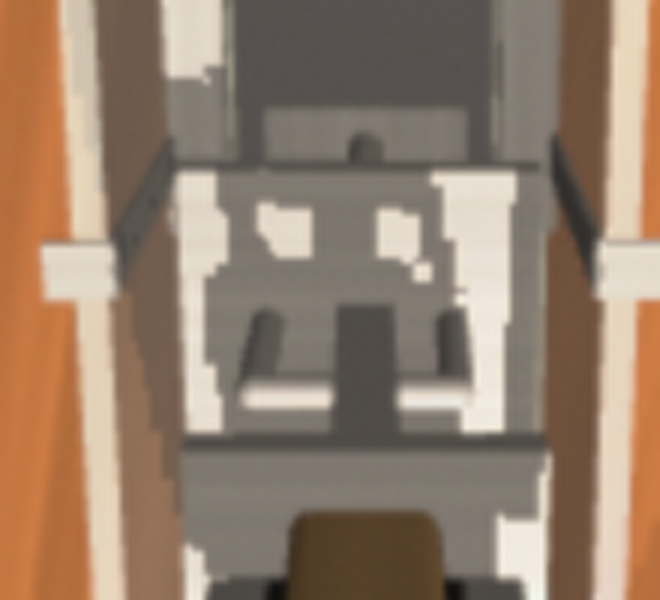

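```bash
python3 - <<'E'
from h import *
c=load('w16')
cv2.imwrite('pics/w16b.png',cv2.resize(c['img'][150:230,195:315],(800,533),interpolation=cv2.INTER_CUBIC))
E
```

```text
(no output)
```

View pics/w16b.png

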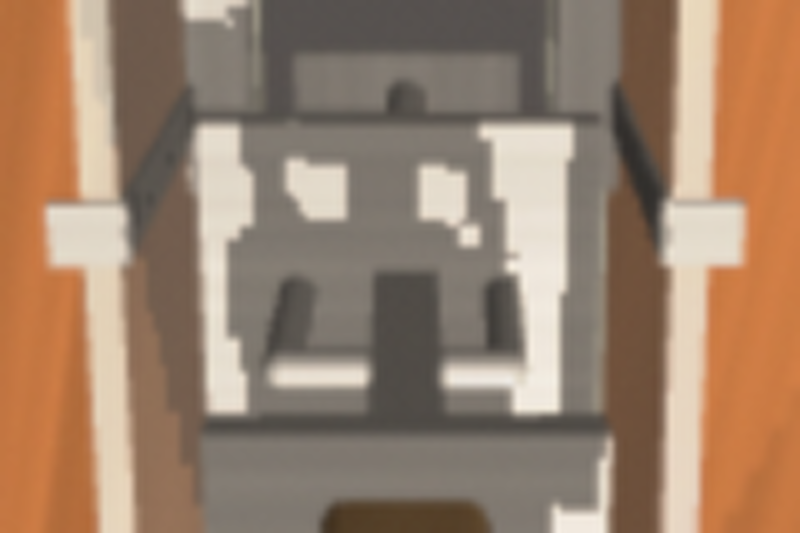

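```bash
python3 - <<'E'
from h import *
c=load('w16')
f=lambda u,v,z: loc(plane(c,195+u/6.667-.5,150+v/6.667-.5,z))
for n,u,z in(('Lin',125,.135),('Lout',88,.135),('Rin',668,.135),('Rout',708,.135),('PL',201,.0835),('PR',605,.0835),('shankL',372,.12),('shankR',440,.12),('barL',268,.112),('barR',524,.112)): print(n,f(u,300 if 'bar' not in n else 372,z))
for u in (128,662): print('strap',f(u,215,.135))
E
```

```text
Lin [ 0.0286 -0.0074]
Lout [ 0.0327 -0.0074]
Rin [-0.0308 -0.0075]
Rout [-0.0352 -0.0075]
PL [0.0264 0.0088]
PR [-0.0287  0.0088]
shankL [ 0.002  -0.0027]
shankR [-0.006  -0.0027]
barL [0.0151 0.0091]
barR [-0.0164  0.0091]
strap [ 0.0279 -0.0171]
strap [-0.0298 -0.0171]
```

Emit:
carry_out(
  fingers=[-1, -1, -1, -1, -1],
  linear=[
    [1, 0, -1],
    [1, 0, -3],
    [0, -0.3, -5],
    [0, -0.3, -5],
    [0, -0.3, -5],
  ],
  yaw=[0, 0, 0, 0, 0],
)

```text
time_s: 12.75
tool_pos: [0.5864, -0.0028, 0.2217]
tcp_rot: [[0.175, -0.985, 0.011], [-0.985, -0.175, -0.004], [0.006, -0.01, -1.0]]
contact_force: [-0.4, 0.0, -4.7]
opening: 0.156
```

```bash
python3 - <<'E'
from h import *
hook()
E
```

```text
t 12.75 tcp [586.4  -2.8 221.7] yawx -1.3949 tilt [ 0.0114 -0.0042] F [-0.39  0.01 -4.68] M [-0.06  0.01 -0.  ] op 0.156 q [-0.    0.39  0.18  1.35 -0.   -1.75]
hook loc [-0.0007  0.0016] z 0.1222 Fy_tank 0.08
```

Emit:
carry_out(
  fingers=[-1, -1, -1, -1, -1],
  linear=[
    [0, -0.3, -6],
    [0, -0.3, -7],
    [0, -0.3, -7],
    [0, -0.3, -7],
    [0, -0.3, -7],
  ],
  yaw=[0, 0, 0, 0, 0],
)

```text
time_s: 13.17
tool_pos: [0.5878, -0.0019, 0.2601]
tcp_rot: [[0.176, -0.984, 0.013], [-0.984, -0.176, -0.004], [0.006, -0.012, -1.0]]
contact_force: [0.1, -0.3, -4.7]
opening: 0.158
```

```bash
python3 - <<'E'
from h import *
hook();c=snap('wrist','w17');s=snap('scene','s17')
cv2.imwrite('pics/w17.png',np.hstack([cv2.resize(c['img'][120:240,185:325],(350,300),interpolation=cv2.INTER_CUBIC),cv2.resize(s['img'][130:240,210:310],(300,330),interpolation=cv2.INTER_CUBIC)[:300]]))
E
```

```text
t 13.17 tcp [587.8  -1.9 260.1] yawx -1.3943 tilt [ 0.0127 -0.0041] F [ 0.11 -0.26 -4.75] M [ 0.   -0.01 -0.04] op 0.158 q [-0.    0.39  0.28  1.45 -0.   -1.75]
hook loc [0.001  0.0023] z 0.1606 Fy_tank -0.27
```

View pics/w17.png

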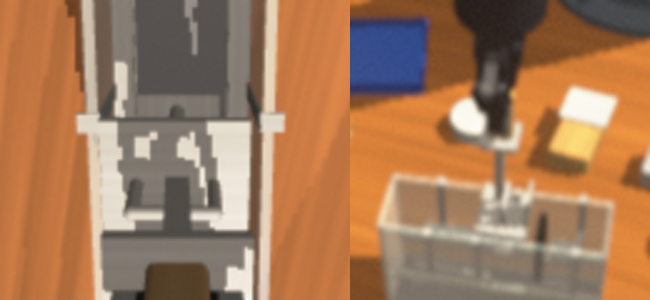

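Emit:
carry_out(
  fingers=[-1, -1, -1, -1, -1],
  linear=[
    [0, 0.3, -8],
    [0, 0.3, -12],
    [0, 0, -14],
    [0, 0, -14],
    [0, 0, -10],
  ],
  yaw=[0, 0, 0, 0, 0],
)

```text
time_s: 13.68
tool_pos: [0.5852, -0.0018, 0.3196]
tcp_rot: [[0.176, -0.984, 0.009], [-0.984, -0.176, -0.004], [0.006, -0.008, -1.0]]
contact_force: [0.9, 1.0, -4.8]
opening: 0.158
```

```bash
python3 - <<'E'
from h import *
hook();c=snap('wrist','w18');s=snap('scene','s18')
cv2.imwrite('pics/w18.png',cv2.resize(c['img'],(660,495),interpolation=cv2.INTER_CUBIC))
cv2.imwrite('pics/s18.png',cv2.resize(s['img'][100:240,150:310],(686,600),interpolation=cv2.INTER_CUBIC))
E
```

```text
t 13.68 tcp [585.2  -1.8 319.6] yawx -1.3944 tilt [ 0.0091 -0.0041] F [ 0.91  0.97 -4.76] M [-0.02  0.05 -0.01] op 0.158 q [-0.    0.41  0.45  1.61 -0.   -1.75]
hook loc [-0.0019  0.0029] z 0.2201 Fy_tank 0.8
```

View pics/w18.png

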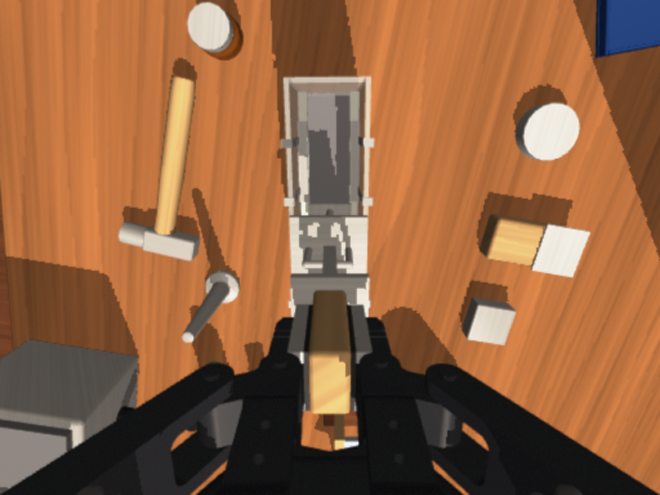

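View pics/s18.png

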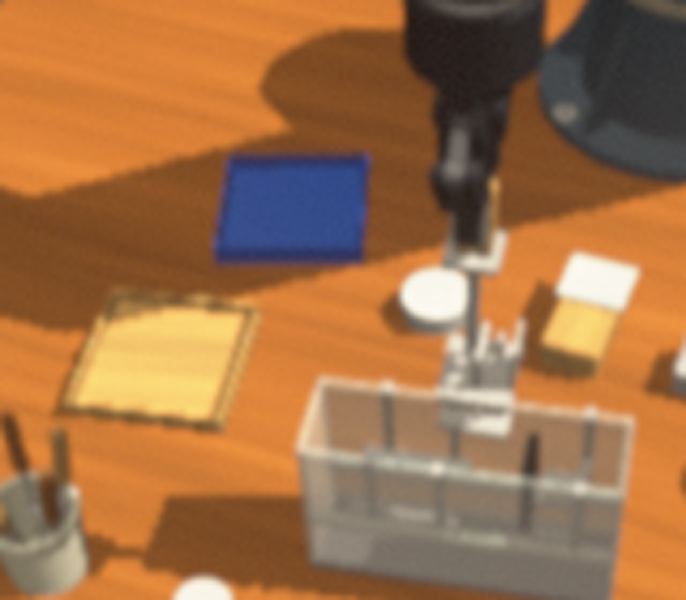

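Emit:
carry_out(
  fingers=[-1, -1, -1, -1, -1],
  linear=[
    [0, 0, -6],
    [0, 0, -6],
    [2, 0, -4],
    [4, 1, -2],
    [6, 1, 0],
  ],
  yaw=[0, 0, 0, 0, 0],
)

```text
time_s: 14.2
tool_pos: [0.5853, -0.0138, 0.3379]
tcp_rot: [[0.177, -0.984, 0.008], [-0.984, -0.177, -0.004], [0.005, -0.008, -1.0]]
contact_force: [-0.1, -0.1, -3.8]
opening: 0.158
```

```bash
python3 - <<'E'
from h import *
hook();plan((.506,-.3076,.335),-1.394)
E
```

```text
t 14.2 tcp [585.3 -13.8 337.9] yawx -1.3931 tilt [ 0.0085 -0.0038] F [-0.1  -0.1  -3.77] M [ 0.05  0.04 -0.01] op 0.158 q [-0.02  0.42  0.52  1.66 -0.   -1.77]
hook loc [-0.004  -0.0089] z 0.2384 Fy_tank -0.08
now: [275.2 130.    3.3] toolyaw 0.0009
after yaw: [275.3 129.8   2.9]
```

Emit:
carry_out(
  fingers=[-1, -1, -1, -1, -1],
  linear=[
    [8, 3, 0],
    [10, 5, 0],
    [12, 6, 0],
    [14, 7, 0],
    [15, 7, 0],
  ],
  yaw=[0, 0, 0, 0, 0],
)

```text
time_s: 14.62
tool_pos: [0.5667, -0.0819, 0.3365]
tcp_rot: [[0.178, -0.984, 0.006], [-0.984, -0.178, -0.004], [0.005, -0.006, -1.0]]
contact_force: [0.8, -0.5, -4.0]
opening: 0.157
```

Emit:
carry_out(
  fingers=[-1, -1, -1, -1, -1],
  linear=[
    [15, 7, 0],
    [15, 7, 0],
    [15, 7, 0],
    [15, 7, 0],
    [15, 7, 0],
  ],
  yaw=[0, 0, 0, 0, 0],
)

```text
time_s: 15.03
tool_pos: [0.5405, -0.1717, 0.3362]
tcp_rot: [[0.175, -0.985, 0.005], [-0.985, -0.175, -0.004], [0.005, -0.004, -1.0]]
contact_force: [0.5, -0.2, -4.6]
opening: 0.156
```

```bash
python3 - <<'E'
from h import *
hook();plan((.506,-.3076,.335),-1.394)
E
```

```text
t 15.03 tcp [ 540.5 -171.7  336.2] yawx -1.395 tilt [ 0.0051 -0.0045] F [ 0.5  -0.2  -4.62] M [-0.03  0.04 -0.01] op 0.156 q [-0.31  0.37  0.45  1.64 -0.   -2.05]
hook loc [-0.0764 -0.1564] z 0.2367 Fy_tank -0.29
now: [127.7  57.7   1.7] toolyaw -0.001
after yaw: [127.7  57.8   1.2]
```

Emit:
carry_out(
  fingers=[-1, -1, -1, -1, -1],
  linear=[
    [15, 7, 0],
    [14, 7, 0],
    [14, 6, 0],
    [12, 6, 0],
    [11, 5, 0],
  ],
  yaw=[0, 0, 0, 0, 0],
)

```text
time_s: 15.45
tool_pos: [0.5152, -0.2522, 0.3361]
tcp_rot: [[0.17, -0.985, 0.004], [-0.985, -0.17, -0.005], [0.006, -0.003, -1.0]]
contact_force: [0.2, -0.1, -4.8]
opening: 0.155
```

Emit:
carry_out(
  fingers=[-1, -1, -1, -1, -1],
  linear=[
    [9, 4, 0],
    [7, 3, 0],
    [5, 2, 0],
    [3, 1, 0],
    [1, 0, 0],
  ],
  yaw=[0, 0, 0, 0, 0],
)

```text
time_s: 15.87
tool_pos: [0.5067, -0.2843, 0.3359]
tcp_rot: [[0.166, -0.986, 0.003], [-0.986, -0.166, -0.005], [0.006, -0.002, -1.0]]
contact_force: [-0.2, -1.3, -4.8]
opening: 0.156
```

```bash
python3 - <<'E'
from h import *
hook();plan((.506,-.3076,.335),-1.394);c=snap('wrist','w19');s=snap('scene','s19')
cv2.imwrite('pics/w19.png',cv2.resize(c['img'],(720,540),interpolation=cv2.INTER_CUBIC))
cv2.imwrite('pics/s19.png',cv2.resize(s['img'][80:220,120:280],(686,600),interpolation=cv2.INTER_CUBIC))
E
```

```text
t 15.87 tcp [ 506.7 -284.3  335.9] yawx -1.4037 tilt [ 0.003  -0.0054] F [-0.22 -1.25 -4.8 ] M [-0.    0.01 -0.02] op 0.156 q [-0.51  0.41  0.5   1.66 -0.   -2.25]
hook loc [-0.1298 -0.2613] z 0.2364 Fy_tank -1.19
now: [22.9  4.6  1. ] toolyaw -0.0097
after yaw: [22.8  4.8  0.9]
```

View pics/w19.png

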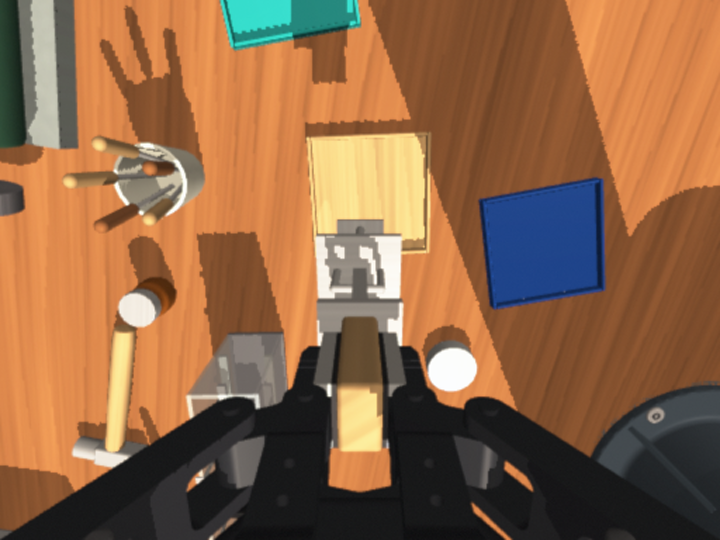

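View pics/s19.png

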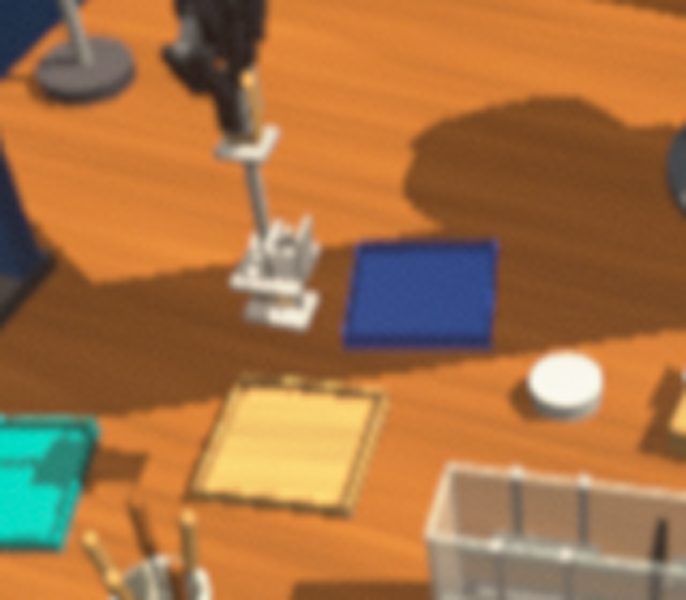

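```bash
python3 - <<'E'
from h import *
c=load('w19')
f=lambda u,v: plane(c,u/1.40625-.5,v/1.40625-.5,.016)
a,b,d=f(307,135),f(431,132),f(428,253)
print(a,b,d,(a+d)/2,np.linalg.norm(a-b),np.linalg.norm(b-d)); m=(a+d)/2
plan((m[0]+.0014,m[1]-.0079,.30),-1.394)
rows((m[0]+.0014,m[1]-.0079,.25),0,5)
E
```

```text
[ 0.57383358 -0.35731156  0.016     ] [ 0.44754847 -0.38144741  0.016     ] [ 0.42311099 -0.25430092  0.016     ] [ 0.49847228 -0.30580624  0.016     ] 0.12857087033359854 0.12947362263342568
now: [28.2 12.1 36. ] toolyaw -0.0092
after yaw: [28.2 12.3 35.9]
[6.0, 2.0, 17.0] 0.0
[6.0, 2.0, 17.0] 0.0
[6.0, 2.0, 17.0] 0.0
[6.0, 2.0, 17.0] 0.0
[6.0, 2.0, 17.0] 0.0
```

Emit:
carry_out(
  fingers=[-1, -1, -1, -1, -1],
  linear=[
    [4, 2, 3],
    [6, 2, 8],
    [7, 2, 12],
    [6, 2, 14],
    [4, 1, 15],
  ],
  yaw=[0, 0, 0, 0, 0],
)

```text
time_s: 16.38
tool_pos: [0.5046, -0.3125, 0.2833]
tcp_rot: [[0.171, -0.985, 0.008], [-0.985, -0.171, -0.007], [0.009, -0.006, -1.0]]
contact_force: [-0.5, -0.0, -4.5]
opening: 0.155
```

Emit:
carry_out(
  fingers=[-1, -1, -1, -1, -1],
  linear=[
    [0, 0, 15],
    [0, 0, 15],
    [0, 0, 14],
    [0, 0, 11],
    [0, 0, 6],
  ],
  yaw=[0, 0, 0, 0, 0],
)

```text
time_s: 16.8
tool_pos: [0.5031, -0.3136, 0.2136]
tcp_rot: [[0.172, -0.985, 0.004], [-0.985, -0.172, -0.005], [0.006, -0.003, -1.0]]
contact_force: [0.1, -0.5, -5.2]
opening: 0.156
```

```bash
python3 - <<'E'
from h import *
hook();plan((.5015,-.312,.19),-1.394);c=snap('wrist','w20');s=snap('scene','s20')
cv2.imwrite('pics/w20.png',cv2.resize(c['img'],(720,540),interpolation=cv2.INTER_CUBIC))
cv2.imwrite('pics/s20.png',cv2.resize(s['img'][100:240,120:280],(686,600),interpolation=cv2.INTER_CUBIC))
E
```

```text
t 16.8 tcp [ 503.1 -313.6  213.6] yawx -1.3979 tilt [ 0.0037 -0.0055] F [ 0.13 -0.46 -5.23] M [0.   0.01 0.05] op 0.156 q [-0.56  0.41  0.19  1.34 -0.   -2.3 ]
hook loc [-0.1385 -0.2895] z 0.1141 Fy_tank -0.48
now: [-2.   1.3 23.6] toolyaw -0.0039
after yaw: [-1.9  1.3 23.6]
```

View pics/w20.png

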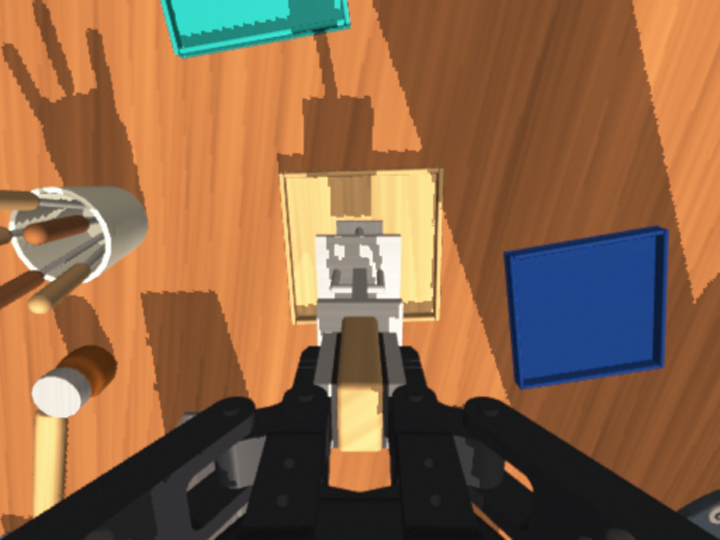

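View pics/s20.png

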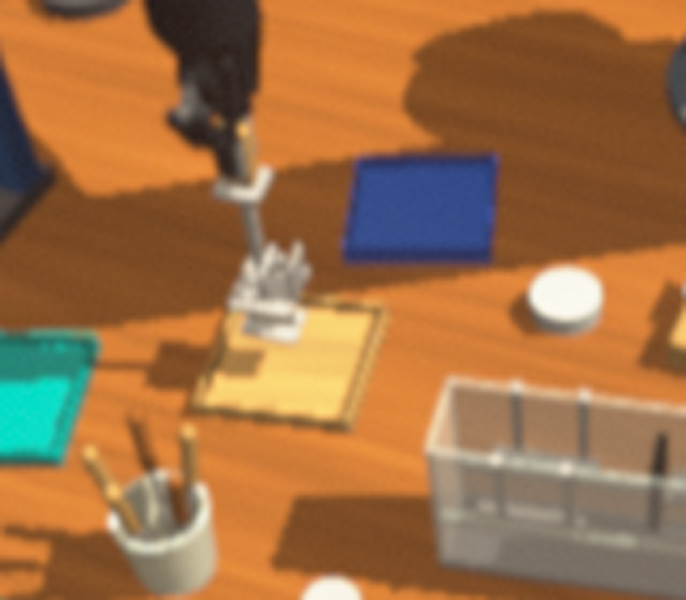

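Emit:
carry_out(
  fingers=[-1, -1, -1, -1, -1],
  linear=[
    [-1, 1, 6],
    [-1, 0, 8],
    [0, 0, 8],
    [0, 0, 6],
    [0, 0, 3],
  ],
  yaw=[0, 0, 0, 0, 0],
)

```text
time_s: 17.32
tool_pos: [0.5029, -0.3124, 0.1827]
tcp_rot: [[0.172, -0.985, 0.007], [-0.985, -0.172, -0.007], [0.009, -0.005, -1.0]]
contact_force: [-0.5, -0.3, -4.3]
opening: 0.156
```

```bash
python3 - <<'E'
from h import *
hook();s=load('s20')
for z in(.1,.12,.14): print('pencil',plane(s,120+188/4.29,100+430/4.29,z))
E
```

```text
t 17.32 tcp [ 502.9 -312.4  182.7] yawx -1.3975 tilt [ 0.0069 -0.0075] F [-0.45 -0.32 -4.32] M [-0.03  0.    0.06] op 0.156 q [-0.55  0.41  0.11  1.26 -0.   -2.3 ]
hook loc [-0.1382 -0.2885] z 0.0832 Fy_tank -0.23
pencil [ 0.65993363 -0.28835439  0.1       ]
pencil [ 0.67311107 -0.27610105  0.12      ]
pencil [ 0.68628851 -0.26384771  0.14      ]
```

Clear of the pencils. 14 mm left to the set-down.

Emit:
carry_out(
  fingers=[-1, -1, -1, -1, -1],
  linear=[
    [0, 0, 2],
    [0, 0, 3],
    [0, 0, 3],
    [0, 0, 2],
    [0, 0, 1],
  ],
  yaw=[0, 0, 0, 0, 0],
)

```text
time_s: 17.73
tool_pos: [0.503, -0.3125, 0.1703]
tcp_rot: [[0.172, -0.985, 0.007], [-0.985, -0.172, -0.007], [0.008, -0.005, -1.0]]
contact_force: [-0.0, -0.4, -5.1]
opening: 0.159
```

```bash
python3 - <<'E'
from h import *
hook()
E
```

```text
t 17.73 tcp [ 503.  -312.5  170.3] yawx -1.3975 tilt [ 0.0068 -0.0074] F [-0.02 -0.42 -5.08] M [-0.01  0.04 -0.02] op 0.159 q [-0.55  0.41  0.08  1.23 -0.   -2.3 ]
hook loc [-0.1382 -0.2886] z 0.0708 Fy_tank -0.41
```

Emit:
carry_out(
  fingers=[-1, -1, -1, -1, -1],
  linear=[
    [0, 0, 1],
    [0, 0, 1],
    [0, 0, 1],
    [0, 0, 1],
    [0, 0, 0],
  ],
  yaw=[0, 0, 0, 0, 0],
)

```text
time_s: 18.15
tool_pos: [0.5039, -0.3136, 0.1674]
tcp_rot: [[0.172, -0.985, 0.009], [-0.985, -0.172, -0.01], [0.011, -0.007, -1.0]]
contact_force: [-1.7, -1.5, -1.5]
opening: 0.159
```

```bash
python3 - <<'E'
from h import *
hook();c=snap('wrist','w21');hook();s=snap('scene','s21')
cv2.imwrite('pics/w21.png',np.hstack([cv2.resize(c['img'][140:260,185:325],(385,330),interpolation=cv2.INTER_CUBIC),cv2.resize(s['img'][130:210,150:220],(290,330),interpolation=cv2.INTER_CUBIC)]))
E
```

```text
t 18.15 tcp [ 503.9 -313.6  167.4] yawx -1.3978 tilt [ 0.0094 -0.01  ] F [-1.65 -1.51 -1.46] M [-0.24  0.02  0.02] op 0.159 q [-0.55  0.41  0.08  1.22 -0.   -2.3 ]
hook loc [-0.1372 -0.2902] z 0.0679 Fy_tank -1.2
t 18.2 tcp [ 503.9 -313.6  167.5] yawx -1.3978 tilt [ 0.0094 -0.01  ] F [ 0.69 -0.94 -0.98] M [-0.22 -0.01 -0.03] op 0.157 q [-0.55  0.41  0.08  1.22 -0.   -2.3 ]
hook loc [-0.1372 -0.2902] z 0.068 Fy_tank -1.05
```

View pics/w21.png

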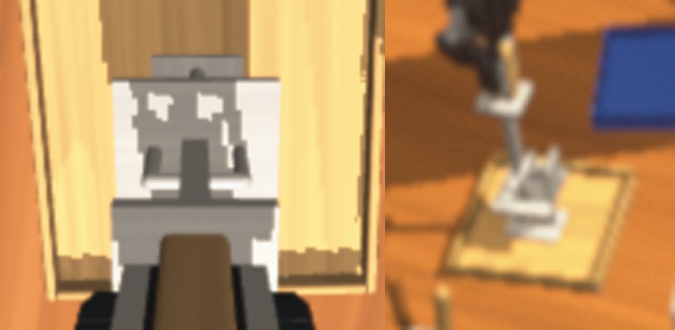

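Emit:
carry_out(
  fingers=[-1, -1, -1, -1, -1],
  linear=[
    [2, 0, 1],
    [0, 0, 3],
    [0, 0, 3],
    [0, 0, 3],
    [0, 0, 1],
  ],
  yaw=[0, 0, 0, 0, 0],
)

```text
time_s: 18.67
tool_pos: [0.5045, -0.3156, 0.1556]
tcp_rot: [[0.172, -0.985, 0.01], [-0.985, -0.172, -0.009], [0.011, -0.008, -1.0]]
contact_force: [-0.6, -0.1, -2.0]
opening: 0.159
```

```bash
python3 - <<'E'
from h import *
hook();c=snap('wrist','w22');hook();s=snap('scene','s22')
cv2.imwrite('pics/w22.png',np.hstack([cv2.resize(c['img'][140:260,185:325],(385,330),interpolation=cv2.INTER_CUBIC),cv2.resize(s['img'][130:210,150:220],(290,330),interpolation=cv2.INTER_CUBIC)]))
E
```

```text
t 18.67 tcp [ 504.5 -315.6  155.6] yawx -1.3976 tilt [ 0.0097 -0.0094] F [-0.61 -0.13 -1.98] M [-0.    0.02 -0.07] op 0.159 q [-0.56  0.42  0.06  1.2  -0.   -2.3 ]
hook loc [-0.1369 -0.2922] z 0.0561 Fy_tank -0.02
t 18.72 tcp [ 504.5 -315.6  155.6] yawx -1.3976 tilt [ 0.0096 -0.0093] F [ 0.21 -0.14 -0.79] M [ 0.02 -0.01  0.03] op 0.156 q [-0.56  0.42  0.06  1.2  -0.   -2.3 ]
hook loc [-0.137  -0.2922] z 0.0561 Fy_tank -0.18
```

View pics/w22.png

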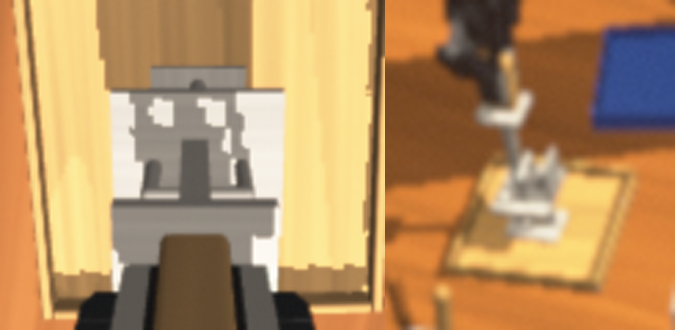

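Emit:
carry_out(
  fingers=[-1, -1, -1, -1, -1],
  linear=[
    [4, 0, 0],
    [6, 0, 0],
    [8, 0, 0],
    [8, 0, 0],
    [8, 0, 0],
  ],
  yaw=[0, 0, 0, 0, 0],
)

```text
time_s: 19.18
tool_pos: [0.511, -0.3512, 0.1569]
tcp_rot: [[0.174, -0.985, 0.01], [-0.985, -0.174, -0.01], [0.011, -0.008, -1.0]]
contact_force: [-0.3, 0.0, -1.0]
opening: 0.149
```

```bash
python3 - <<'E'
from h import *
hook();c=snap('wrist','w23');s=snap('scene','s23')
cv2.imwrite('pics/w23.png',np.hstack([cv2.resize(c['img'][140:260,185:325],(385,330),interpolation=cv2.INTER_CUBIC),cv2.resize(s['img'][130:210,150:220],(290,330),interpolation=cv2.INTER_CUBIC)]))
E
```

```text
t 19.18 tcp [ 511.  -351.2  156.9] yawx -1.3963 tilt [ 0.0103 -0.0097] F [-0.3   0.04 -0.95] M [-0.04 -0.02 -0.  ] op 0.149 q [-0.6   0.47  0.14  1.23 -0.   -2.35]
hook loc [-0.1368 -0.3285] z 0.0574 Fy_tank 0.09
```

View pics/w23.png

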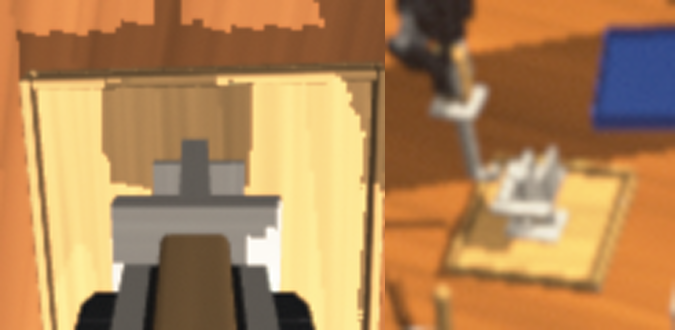

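Emit:
carry_out(
  fingers=[-1, -1, -1, -1, -1],
  linear=[
    [4, 0, 0],
    [2, 0, -8],
    [0, 0, -20],
    [0, 0, -30],
    [0, 0, -35],
  ],
  yaw=[0, 0, 0, 0, 0],
)

```text
time_s: 19.7
tool_pos: [0.5081, -0.3558, 0.2464]
tcp_rot: [[0.172, -0.985, -0.0], [-0.985, -0.172, -0.002], [0.002, 0.001, -1.0]]
contact_force: [1.2, -0.8, -0.9]
opening: 0.153
```

Emit:
carry_out(
  fingers=[-1, -1, -1, -1, -1],
  linear=[
    [0, 0, -30],
    [0, 0, -20],
    [-10, 0, 0],
    [-25, 0, 0],
    [-30, 0, 0],
  ],
  yaw=[0, 0, 0.05, 0.1, 0.1],
)

```text
time_s: 20.12
tool_pos: [0.5031, -0.2941, 0.3089]
tcp_rot: [[-0.086, -0.996, 0.01], [-0.996, 0.086, -0.01], [0.009, -0.01, -1.0]]
contact_force: [0.8, 0.5, -0.1]
opening: 0.152
```

```bash
python3 - <<'E'
from h import *
hook();s=snap('scene','s24');d=snap('side','d24')
cv2.imwrite('pics/s24.png',np.hstack([cv2.resize(s['img'][130:220,140:230],(400,400),interpolation=cv2.INTER_CUBIC),cv2.resize(d['img'][100:200,250:350],(400,400),interpolation=cv2.INTER_CUBIC)]))
# staging point: 65 mm out of the fork along stand -x from hang pose
h=np.array([.4964,.2769]);st_=h-.065*np.array([np.cos(.221),np.sin(.221)]);print(st_)
plan((*st_,.29),-2.9204);rows((*st_,.29),1.27,16)
E
```

```text
t 20.12 tcp [ 503.1 -294.1  308.9] yawx -1.657 tilt [ 0.0096 -0.0099] F [ 0.83  0.5  -0.11] M [ 0.03 -0.06 -0.03] op 0.152 q [-0.53  0.39  0.4   1.57 -0.   -2.01]
hook loc [-0.1346 -0.2708] z 0.2094 Fy_tank 0.34
[0.43298088 0.26265165]
now: [-545.8  116.2   13.9] toolyaw 1.2666
after yaw: [-52.8 555.4  19.6]
[-34.0, 7.0, 1.0] 0.079
[-33.0, 10.0, 1.0] 0.079
[-33.0, 13.0, 1.0] 0.079
[-31.0, 15.0, 1.0] 0.079
[-30.0, 18.0, 1.0] 0.079
[-29.0, 20.0, 1.0] 0.079
[-27.0, 22.0, 1.0] 0.079
[-25.0, 24.0, 1.0] 0.079
[-23.0, 26.0, 1.0] 0.079
[-21.0, 28.0, 1.0] 0.079
[-19.0, 29.0, 1.0] 0.079
[-16.0, 31.0, 1.0] 0.079
[-14.0, 32.0, 1.0] 0.079
[-11.0, 33.0, 1.0] 0.079
[-9.0, 34.0, 1.0] 0.079
[-6.0, 34.0, 1.0] 0.079
```

View pics/s24.png

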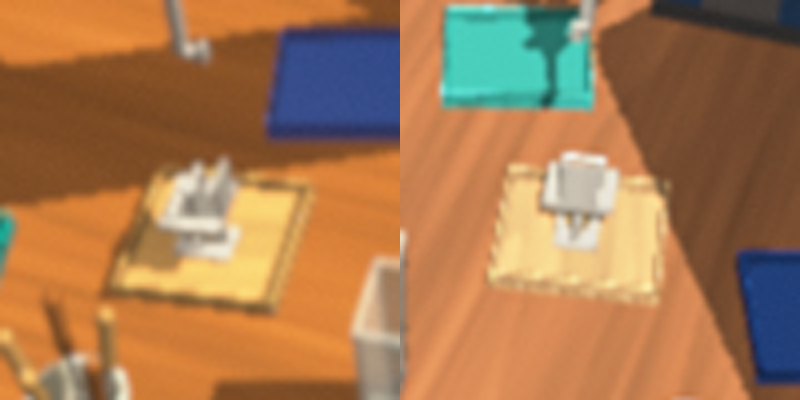

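The rack stands upright in the wooden tray, with gold rings visible in the side view. Now I take the rod back, turning on the way.

Emit:
carry_out(
  fingers=[-1, -1, -1, -1, -1],
  linear=[
    [-34, 7, 0],
    [-33, 10, 0],
    [-33, 13, 0],
    [-31, 15, 0],
    [-30, 18, 0],
  ],
  yaw=[0.08, 0.08, 0.08, 0.08, 0.08],
)

```text
time_s: 20.63
tool_pos: [0.4798, -0.1171, 0.3087]
tcp_rot: [[-0.477, -0.879, 0.01], [-0.879, 0.477, -0.011], [0.004, -0.014, -1.0]]
contact_force: [1.5, -0.1, -0.7]
opening: 0.159
```

Emit:
carry_out(
  fingers=[-1, -1, -1, -1, -1],
  linear=[
    [-29, 20, 0],
    [-27, 22, 0],
    [-25, 24, 0],
    [-23, 26, 0],
    [-21, 27, 0],
  ],
  yaw=[0.08, 0.08, 0.08, 0.08, 0.08],
)

```text
time_s: 21.05
tool_pos: [0.4601, 0.0626, 0.3102]
tcp_rot: [[-0.792, -0.61, 0.014], [-0.611, 0.792, -0.011], [-0.005, -0.017, -1.0]]
contact_force: [1.3, 1.2, -2.3]
opening: 0.158
```

```bash
python3 - <<'E'
from h import *
hook();st_=(.4330,.2627)
plan((*st_,.29),-2.9204);rows((*st_,.29),.4,7)
E
```

```text
t 21.05 tcp [460.1  62.6 310.2] yawx -2.4848 tilt [ 0.014  -0.0108] F [ 1.35  1.15 -2.32] M [ 0.01 -0.07 -0.02] op 0.158 q [ 0.14  0.13  0.06  1.49 -0.01 -0.51]
hook loc [-0.1133  0.0876] z 0.2107 Fy_tank 0.9
now: [-100.7  175.3   17.7] toolyaw 0.4356
after yaw: [-17.5 201.2  20.2]
[-14.0, 25.0, 3.0] 0.057
[-13.0, 26.0, 3.0] 0.057
[-11.0, 26.0, 3.0] 0.057
[-10.0, 27.0, 3.0] 0.057
[-8.0, 28.0, 3.0] 0.057
[-7.0, 28.0, 3.0] 0.057
[-5.0, 28.0, 3.0] 0.057
```

Emit:
carry_out(
  fingers=[-1, -1, -1, -1, -1],
  linear=[
    [-13, 27, 0],
    [-12, 27, 0],
    [-10, 27, 0],
    [-9, 28, 0],
    [-6, 26, 0],
  ],
  yaw=[0.085, 0.085, 0.085, 0.085, 0.08],
)

```text
time_s: 21.47
tool_pos: [0.4391, 0.2134, 0.312]
tcp_rot: [[-0.975, -0.22, 0.017], [-0.22, 0.975, -0.01], [-0.015, -0.013, -1.0]]
contact_force: [1.4, -0.6, -0.0]
opening: 0.158
```

```bash
python3 - <<'E'
from h import *
hook();st_=(.4330,.2627)
plan((*st_,.132),-2.9204)
E
```

```text
t 21.47 tcp [439.1 213.4 312. ] yawx -2.9196 tilt [ 0.0173 -0.0096] F [ 1.4  -0.63 -0.02] M [ 0.02 -0.02 -0.06] op 0.158 q [ 0.46  0.18  0.13  1.51 -0.02  0.24]
hook loc [-0.1069  0.2399] z 0.2125 Fy_tank -0.87
now: [ -2.2  51.8 179.4] toolyaw 0.0008
after yaw: [ -4.8  49.4 180. ]
```

Emit:
carry_out(
  fingers=[-1, -1, -1, -1, -1],
  linear=[
    [-1, 12, 5],
    [-1, 15, 15],
    [-1, 13, 22],
    [-1, 7, 24],
    [0, 2, 24],
  ],
  yaw=[0, 0, 0, 0, 0],
)

```text
time_s: 21.88
tool_pos: [0.4356, 0.2703, 0.2257]
tcp_rot: [[-0.974, -0.224, 0.026], [-0.224, 0.975, -0.003], [-0.025, -0.009, -1.0]]
contact_force: [0.8, -0.1, -1.9]
opening: 0.155
```

```bash
python3 - <<'E'
from h import *
hook();st_=(.4330,.2627)
plan((*st_,.132),-2.9204)
E
```

```text
t 21.88 tcp [435.6 270.3 225.7] yawx -2.9153 tilt [ 0.0263 -0.0033] F [ 0.75 -0.14 -1.87] M [ 0.02  0.05 -0.02] op 0.155 q [ 0.57  0.22 -0.04  1.29 -0.02  0.34]
hook loc [-0.0993  0.2969] z 0.1263 Fy_tank -0.27
now: [ 6.6 -5.9 93.6] toolyaw 0.0051
after yaw: [ 4.2 -6.8 93.7]
```

Emit:
carry_out(
  fingers=[-1, -1, -1, -1, -1],
  linear=[
    [3, -4, -15],
    [1, -2, -30],
    [0, 0, -40],
    [0, 0, -41],
    [0, 0, -10],
  ],
  yaw=[0.005, 0, 0, 0, 0],
)

```text
time_s: 22.3
tool_pos: [0.4253, 0.2617, 0.3591]
tcp_rot: [[-0.974, -0.226, 0.012], [-0.227, 0.974, -0.013], [-0.009, -0.015, -1.0]]
contact_force: [0.6, 0.5, -0.2]
opening: 0.155
```

```bash
python3 - <<'E'
from h import *
hook();st_=(.4330,.2627)
plan((*st_,.132),-2.9204)
E
```

```text
t 22.3 tcp [425.3 261.7 359.1] yawx -2.913 tilt [ 0.012  -0.0125] F [ 0.56  0.47 -0.24] M [ 0.13 -0.02  0.01] op 0.155 q [ 0.56  0.23  0.31  1.65 -0.02  0.33]
hook loc [-0.1125  0.2897] z 0.2596 Fy_tank 0.36
now: [ -5.7   2.6 227.1] toolyaw 0.0074
after yaw: [ -7.7  -0.7 227.1]
```

Now a slow descent, 8 mm per row, to see whether the tilt grows.

Emit:
carry_out(
  fingers=[-1, -1, -1, -1, -1],
  linear=[
    [0, 0, 5],
    [-1, 0, 10],
    [-1, 0, 10],
    [-1, 0, 10],
    [-1, 0, 10],
  ],
  yaw=[0, 0.007, 0, 0, 0],
)

```text
time_s: 22.72
tool_pos: [0.4319, 0.2625, 0.3144]
tcp_rot: [[-0.975, -0.221, 0.018], [-0.222, 0.975, -0.009], [-0.016, -0.013, -1.0]]
contact_force: [1.0, -0.1, -1.8]
opening: 0.156
```

Emit:
carry_out(
  fingers=[-1, -1, -1, -1, -1],
  linear=[
    [-1, 0, 10],
    [-1, 0, 10],
    [-1, 0, 10],
    [-1, 0, 10],
    [0, 0, 10],
  ],
  yaw=[0, 0, 0, 0, 0],
)

```text
time_s: 23.13
tool_pos: [0.4341, 0.2602, 0.2525]
tcp_rot: [[-0.975, -0.222, 0.01], [-0.222, 0.975, -0.014], [-0.006, -0.016, -1.0]]
contact_force: [0.6, 0.5, -1.5]
opening: 0.151
```

```bash
python3 - <<'E'
from h import *
hook();st_=(.4330,.2627)
plan((*st_,.132),-2.9204)
E
```

```text
t 23.13 tcp [434.1 260.2 252.5] yawx -2.9176 tilt [ 0.0095 -0.0144] F [ 0.57  0.53 -1.46] M [0.02 0.   0.03] op 0.151 q [ 0.55  0.22  0.03  1.38 -0.02  0.33]
hook loc [-0.1044  0.2864] z 0.1531 Fy_tank 0.42
now: [  1.2   4.7 120.5] toolyaw 0.0028
after yaw: [  0.5   2.7 120.5]
```

Emit:
carry_out(
  fingers=[-1, -1, -1, -1, -1],
  linear=[
    [0, 1, 10],
    [0, 1, 10],
    [0, 1, 10],
    [0, 0, 10],
    [0, 0, 10],
  ],
  yaw=[0, 0, 0, 0, 0],
)

```text
time_s: 23.55
tool_pos: [0.4295, 0.2587, 0.1903]
tcp_rot: [[-0.975, -0.222, 0.0], [-0.222, 0.975, -0.02], [0.004, -0.02, -1.0]]
contact_force: [0.4, -0.7, -0.9]
opening: 0.155
```

```bash
python3 - <<'E'
from h import *
hook();st_=(.4330,.2627)
plan((*st_,.132),-2.9204)
E
```

```text
t 23.55 tcp [429.5 258.7 190.3] yawx -2.9173 tilt [ 0.0002 -0.0202] F [ 0.4  -0.74 -0.88] M [0.09 0.01 0.02] op 0.155 q [ 0.55  0.24 -0.11  1.24 -0.02  0.33]
hook loc [-0.1102  0.2854] z 0.0908 Fy_tank -0.79
now: [-4.6  4.3 58.2] toolyaw 0.0031
after yaw: [-4.3  3.1 58.3]
```

Emit:
carry_out(
  fingers=[-1, -1, -1, -1, -1],
  linear=[
    [-1, 1, 12],
    [-1, 1, 12],
    [-1, 1, 12],
    [-1, 1, 10],
    [0, 0, 4],
  ],
  yaw=[0.003, 0, 0, 0, 0],
)

```text
time_s: 23.97
tool_pos: [0.4266, 0.2579, 0.1276]
tcp_rot: [[-0.975, -0.22, -0.01], [-0.22, 0.975, -0.027], [0.015, -0.024, -1.0]]
contact_force: [0.2, -0.3, -1.2]
opening: 0.158
```

```bash
python3 - <<'E'
from h import *
hook();st_=(.4330,.2627)
plan((*st_,.132),-2.9204)
c=snap('wrist','w25');d=snap('side','d25');s=snap('scene','s25')
cv2.imwrite('pics/w25.png',cv2.resize(c['img'][120:280,140:380],(780,520),interpolation=cv2.INTER_CUBIC))
cv2.imwrite('pics/d25.png',np.hstack([cv2.resize(d['img'][265:335,195:275],(480,420),interpolation=cv2.INTER_CUBIC),cv2.resize(s['img'][170:240,330:380],(300,420),interpolation=cv2.INTER_CUBIC)]))
E
```

```text
t 23.97 tcp [426.6 257.9 127.6] yawx -2.9201 tilt [-0.0097 -0.0266] F [ 0.16 -0.27 -1.19] M [0.04 0.01 0.  ] op 0.158 q [ 0.55  0.27 -0.22  1.1  -0.02  0.33]
hook loc [-0.1142  0.2847] z 0.0282 Fy_tank -0.29
now: [-7.2  3.1 -4.5] toolyaw 0.0003
after yaw: [-7.3  3.3 -4.4]
```

View pics/w25.png

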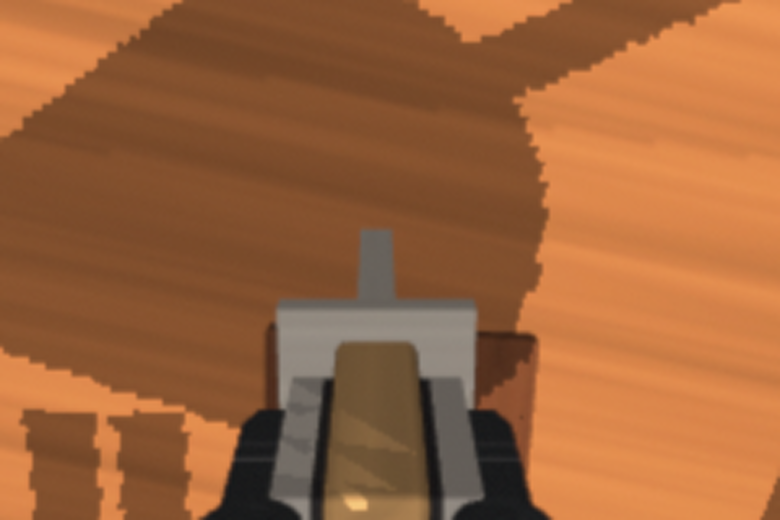

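View pics/d25.png

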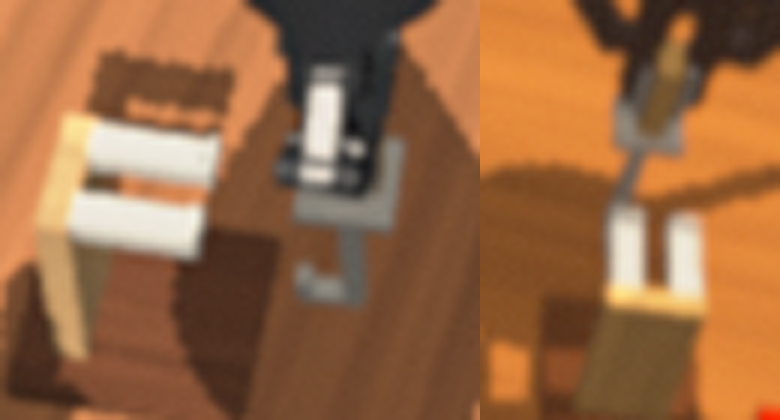

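Emit:
carry_out(
  fingers=[-1, -1, -1, -1, -1],
  linear=[
    [-1, 2, -2],
    [-2, 1.5, -2],
    [-2, 0.5, -1],
    [-1, 0, 0],
    [0, 0, 0],
  ],
  yaw=[0, 0, 0, 0, 0],
)

```text
time_s: 24.53
tool_pos: [0.434, 0.2649, 0.1374]
tcp_rot: [[-0.976, -0.22, -0.005], [-0.22, 0.975, -0.024], [0.01, -0.022, -1.0]]
contact_force: [1.1, 0.3, -1.6]
opening: 0.156
```

```bash
python3 - <<'E'
from h import *
hook();plan((.4964,.2772,.132),-2.9204)
E
```

```text
t 24.53 tcp [434.  264.9 137.4] yawx -2.92 tilt [-0.0047 -0.0235] F [ 1.05  0.27 -1.64] M [-0.01  0.03  0.02] op 0.156 q [ 0.56  0.28 -0.19  1.12 -0.02  0.34]
hook loc [-0.1052  0.2905] z 0.0379 Fy_tank 0.08
now: [-63.6  -1.6   4.8] toolyaw 0.0004
after yaw: [-63.5  -1.7   5.4]
```

Emit:
carry_out(
  fingers=[-1, -1, -1, -1, -1],
  linear=[
    [-2, -1, 2],
    [-4, -0.5, 2],
    [-5, 0, 0],
    [-5, 0, 0],
    [-4, 0, 0],
  ],
  yaw=[0, 0, 0, 0, 0],
)

```text
time_s: 24.95
tool_pos: [0.4556, 0.268, 0.1332]
tcp_rot: [[-0.975, -0.22, -0.004], [-0.22, 0.975, -0.023], [0.009, -0.022, -1.0]]
contact_force: [-0.2, -0.0, -1.1]
opening: 0.156
```

```bash
python3 - <<'E'
from h import *
hook();plan((.4964,.2772,.132),-2.9204)
c=snap('wrist','w26');d=snap('side','d26')
cv2.imwrite('pics/w26.png',np.hstack([cv2.resize(c['img'][170:270,190:320],(520,400),interpolation=cv2.INTER_CUBIC),cv2.resize(d['img'][265:335,195:255],(280,326),interpolation=cv2.INTER_CUBIC) if 0 else cv2.resize(d['img'][265:335,195:245],(280,400),interpolation=cv2.INTER_CUBIC)]))
E
```

```text
t 24.95 tcp [455.6 268.  133.2] yawx -2.9198 tilt [-0.004  -0.0231] F [-0.23 -0.01 -1.13] M [-0.02 -0.04  0.  ] op 0.156 q [ 0.54  0.32 -0.14  1.12 -0.02  0.32]
hook loc [-0.0833  0.2897] z 0.0337 Fy_tank 0.03
now: [-41.8   0.    0.8] toolyaw 0.0006
after yaw: [-41.8   0.    1.2]
```

View pics/w26.png

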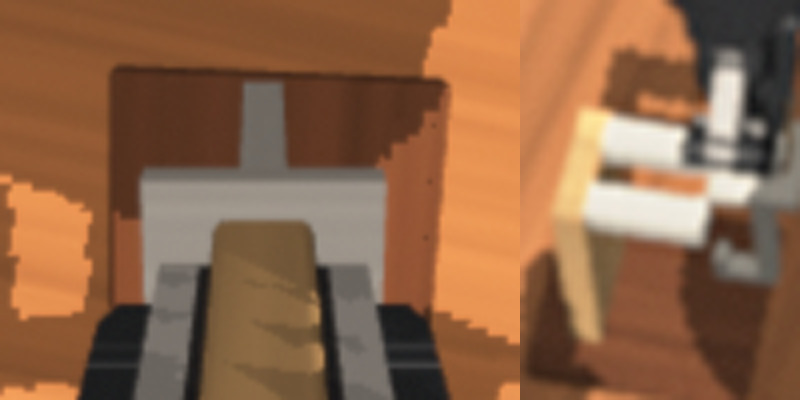

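Emit:
carry_out(
  fingers=[-1, -1, -1, -1, -1],
  linear=[
    [-4, 0, 0],
    [-6, 0, 0],
    [-6, 0, 0],
    [-6, 0, 0],
    [-5, 0, 0],
  ],
  yaw=[0, 0, 0, 0, 0],
)

```text
time_s: 25.47
tool_pos: [0.4839, 0.2744, 0.1329]
tcp_rot: [[-0.975, -0.22, -0.004], [-0.22, 0.975, -0.023], [0.009, -0.022, -1.0]]
contact_force: [0.5, 0.4, -1.6]
opening: 0.158
```

```bash
python3 - <<'E'
from h import *
hook();plan((.4964,.2772,.132),-2.9204)
E
```

```text
t 25.47 tcp [483.9 274.4 132.9] yawx -2.9197 tilt [-0.0043 -0.0233] F [ 0.52  0.37 -1.58] M [ 0.02 -0.    0.02] op 0.158 q [ 0.53  0.38 -0.06  1.15 -0.02  0.3 ]
hook loc [-0.0544  0.291 ] z 0.0334 Fy_tank 0.27
now: [-12.9   0.    0.8] toolyaw 0.0007
after yaw: [-12.8   0.    0.9]
```

Emit:
carry_out(
  fingers=[-1, -1, -1, -1, -1],
  linear=[
    [-4, 0, 0],
    [-4, 0, 0],
    [-2, 0, 0],
    [-1, 0, 0],
    [0, 0, 0],
  ],
  yaw=[0, 0, 0, 0, 0],
)

```text
time_s: 25.88
tool_pos: [0.4971, 0.2773, 0.1323]
tcp_rot: [[-0.976, -0.22, -0.005], [-0.22, 0.975, -0.023], [0.01, -0.022, -1.0]]
contact_force: [-0.3, 0.0, -0.9]
opening: 0.158
```

```bash
python3 - <<'E'
from h import *
hook();plan((.4964,.2772,.1175),-2.9204)
c=snap('wrist','w27');d=snap('side','d27')
cv2.imwrite('pics/w27.png',np.hstack([cv2.resize(c['img'][170:270,190:320],(520,400),interpolation=cv2.INTER_CUBIC),cv2.resize(d['img'][265:335,195:245],(280,400),interpolation=cv2.INTER_CUBIC)]))
E
```

```text
t 25.88 tcp [497.1 277.3 132.3] yawx -2.9202 tilt [-0.0045 -0.0234] F [-0.28  0.04 -0.91] M [ 0.02  0.02 -0.02] op 0.158 q [ 0.52  0.4  -0.02  1.16 -0.02  0.3 ]
hook loc [-0.0409  0.2915] z 0.0329 Fy_tank 0.09
now: [ 0.5  0.4 14.8] toolyaw 0.0002
after yaw: [ 0.7  0.1 14.8]
```

View pics/w27.png

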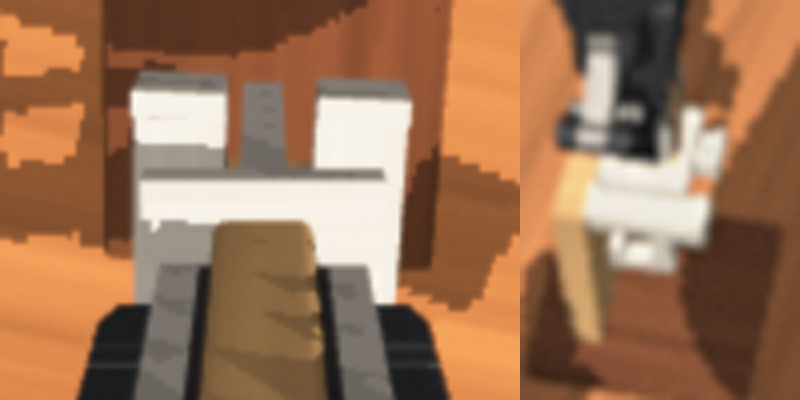

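Emit:
carry_out(
  fingers=[-1, -1, -1, -1, -1],
  linear=[
    [0.5, 0.5, 2],
    [0, 0, 4],
    [0, 0, 4],
    [0, 0, 2],
    [0, 0, 1],
  ],
  yaw=[0, 0, 0, 0, 0],
)

```text
time_s: 26.4
tool_pos: [0.4954, 0.2772, 0.1183]
tcp_rot: [[-0.975, -0.22, -0.004], [-0.22, 0.975, -0.023], [0.009, -0.022, -1.0]]
contact_force: [-0.1, -0.2, -1.4]
opening: 0.16
```

```bash
python3 - <<'E'
from h import *
hook();plan((.4964,.2772,.1175),-2.9204)
E
```

```text
t 26.4 tcp [495.4 277.2 118.3] yawx -2.9197 tilt [-0.0044 -0.0233] F [-0.12 -0.2  -1.41] M [-0.01  0.04 -0.05] op 0.16 q [ 0.52  0.41 -0.05  1.12 -0.02  0.3 ]
hook loc [-0.0425  0.2918] z 0.0188 Fy_tank -0.17
now: [-1.  -0.2  0.8] toolyaw 0.0007
after yaw: [-1.  -0.3  0.8]
```

Emit:
carry_out(
  fingers=[-1, -1, -1, -1, -1],
  linear=[
    [-1, 0, 0.5],
    [0, 0, 0.5],
    [0, 0, 0.3],
    [0, 0, 0],
    [0, 0, 0],
  ],
  yaw=[0, 0, 0, 0, 0],
)

```text
time_s: 26.82
tool_pos: [0.4956, 0.2773, 0.1181]
tcp_rot: [[-0.975, -0.221, -0.005], [-0.22, 0.975, -0.023], [0.01, -0.021, -1.0]]
contact_force: [0.1, -0.2, -1.2]
opening: 0.156
```

```bash
python3 - <<'E'
from h import *
hook();plan((.4964,.2772,.1175),-2.9204)
c=snap('wrist','w28');d=snap('side','d28');hook()
cv2.imwrite('pics/w28.png',np.hstack([cv2.resize(c['img'][170:270,190:320],(520,400),interpolation=cv2.INTER_CUBIC),cv2.resize(d['img'][265:335,195:245],(280,400),interpolation=cv2.INTER_CUBIC)]))
E
```

```text
t 26.82 tcp [495.6 277.3 118.1] yawx -2.9193 tilt [-0.005 -0.023] F [ 0.1  -0.24 -1.17] M [-0.01 -0.03  0.01] op 0.156 q [ 0.52  0.41 -0.05  1.12 -0.02  0.3 ]
hook loc [-0.0424  0.2918] z 0.0187 Fy_tank -0.25
now: [-0.8 -0.2  0.6] toolyaw 0.0011
after yaw: [-0.8 -0.3  0.6]
t 26.92 tcp [495.5 277.3 118. ] yawx -2.9193 tilt [-0.0051 -0.0231] F [-0.16  0.33 -1.24] M [ 0.02 -0.02 -0.06] op 0.155 q [ 0.52  0.41 -0.05  1.12 -0.02  0.3 ]
hook loc [-0.0425  0.2918] z 0.0186 Fy_tank 0.36
```

View pics/w28.png

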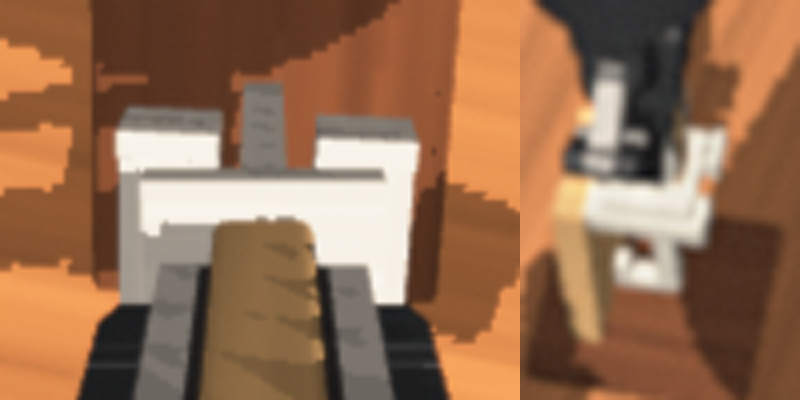

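Emit:
carry_out(
  fingers=[-1, -1, -1, -1, -1],
  linear=[
    [-1, 0, 0],
    [-0.5, 0, 1],
    [0, 0, 1],
    [0, 0, 0.5],
    [0, 0, 0],
  ],
  yaw=[0, 0, 0, 0, 0],
)

```text
time_s: 27.33
tool_pos: [0.4967, 0.2775, 0.1181]
tcp_rot: [[-0.975, -0.221, -0.005], [-0.221, 0.975, -0.022], [0.009, -0.021, -1.0]]
contact_force: [-0.0, -0.8, -1.7]
opening: 0.155
```

```bash
python3 - <<'E'
from h import *
hook();bot.camera('side');hook()
E
```

```text
t 27.33 tcp [496.7 277.5 118.1] yawx -2.9191 tilt [-0.0046 -0.0222] F [-0.04 -0.76 -1.67] M [-0.01  0.03  0.  ] op 0.155 q [ 0.52  0.41 -0.05  1.12 -0.02  0.3 ]
hook loc [-0.0412  0.2919] z 0.0186 Fy_tank -0.74
t 27.38 tcp [496.8 277.5 118.1] yawx -2.9191 tilt [-0.0046 -0.0222] F [ 0.4   0.63 -0.98] M [0.08 0.01 0.06] op 0.156 q [ 0.52  0.41 -0.05  1.12 -0.02  0.3 ]
hook loc [-0.0411  0.2919] z 0.0186 Fy_tank 0.55
```

Emit:
carry_out(
  fingers=[-1, -1, -1, -1, -1],
  linear=[
    [0, 0, 2],
    [0, 0, 1],
    [0, 0, 0],
    [0, 0, 0],
    [0, 0, 0],
  ],
  yaw=[0, 0, 0, 0, 0],
)

```text
time_s: 27.8
tool_pos: [0.4972, 0.2775, 0.118]
tcp_rot: [[-0.975, -0.221, -0.002], [-0.221, 0.975, -0.021], [0.007, -0.02, -1.0]]
contact_force: [-0.6, 0.2, -0.6]
opening: 0.156
```

```bash
python3 - <<'E'
from h import *
hook();bot.camera('side');hook()
E
```

```text
t 27.8 tcp [497.2 277.5 118. ] yawx -2.919 tilt [-0.0022 -0.0209] F [-0.59  0.25 -0.55] M [ 0.01  0.01 -0.05] op 0.156 q [ 0.52  0.41 -0.05  1.12 -0.02  0.3 ]
hook loc [-0.0405  0.292 ] z 0.0185 Fy_tank 0.35
t 27.85 tcp [497.1 277.5 117.9] yawx -2.919 tilt [-0.0024 -0.0209] F [ 0.76  0.41 -0.6 ] M [ 0.02 -0.06 -0.  ] op 0.153 q [ 0.52  0.41 -0.05  1.12 -0.02  0.3 ]
hook loc [-0.0406  0.292 ] z 0.0184 Fy_tank 0.27
```

Emit:
carry_out(
  fingers=[-0.5, -0.4, -0.2, 0, 0],
  linear=[
    [0, 0, 0],
    [0, 0, 0],
    [0, 0, 0],
    [0, 0, 0],
    [0, 0, 0],
  ],
  yaw=[0, 0, 0, 0, 0],
)

```text
time_s: 28.27
tool_pos: [0.4972, 0.2775, 0.1172]
tcp_rot: [[-0.975, -0.221, -0.003], [-0.221, 0.975, -0.021], [0.008, -0.02, -1.0]]
contact_force: [0.1, -0.3, 0.4]
opening: 0.496
```

```bash
python3 - <<'E'
from h import *
hook()
c=snap('wrist','w29');d=snap('side','d29')
cv2.imwrite('pics/w29.png',np.hstack([cv2.resize(c['img'][170:270,190:320],(520,400),interpolation=cv2.INTER_CUBIC),cv2.resize(d['img'][265:335,195:245],(280,400),interpolation=cv2.INTER_CUBIC)]))
E
```

```text
t 28.27 tcp [497.2 277.5 117.2] yawx -2.9191 tilt [-0.0029 -0.0213] F [ 0.09 -0.32  0.44] M [0.04 0.02 0.04] op 0.496 q [ 0.52  0.41 -0.05  1.12 -0.02  0.3 ]
hook loc [-0.0405  0.2919] z 0.0177 Fy_tank -0.33
```

View pics/w29.png

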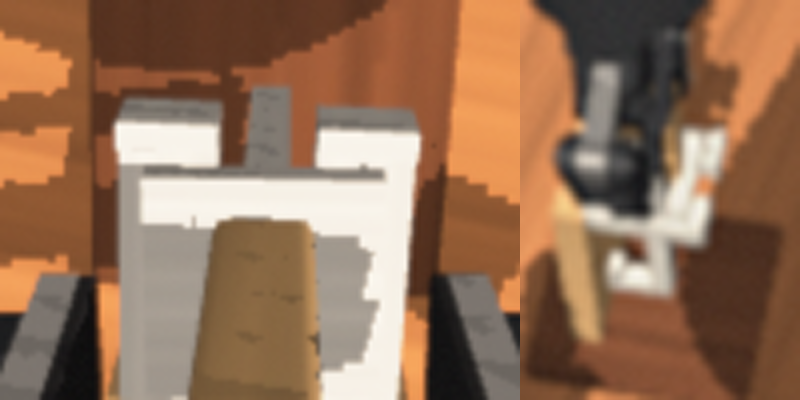

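Released, and the shank has settled to mid-slot. Next I raise straight up between the open fingers.

Emit:
carry_out(
  fingers=[0.2, 0.4, 0.4, 0.4, 0.4],
  linear=[
    [0, 0, -4],
    [0, 0, -10],
    [0, 0, -20],
    [0, 0, -25],
    [0, 0, -30],
  ],
  yaw=[0, 0, 0, 0, 0],
)

```text
time_s: 28.78
tool_pos: [0.4946, 0.2778, 0.206]
tcp_rot: [[-0.975, -0.221, -0.011], [-0.22, 0.975, -0.026], [0.017, -0.023, -1.0]]
contact_force: [0.2, -0.1, 0.3]
opening: 0.699
```

Emit:
carry_out(
  fingers=[0.4, 0.4, 0.4, 0.4, 0.4],
  linear=[
    [15, 0, -20],
    [25, 0, -10],
    [25, 0, 0],
    [15, 0, 0],
    [0, 0, 0],
  ],
  yaw=[0, 0, 0, 0, 0],
)

```text
time_s: 29.2
tool_pos: [0.4168, 0.2617, 0.2497]
tcp_rot: [[-0.976, -0.22, 0.0], [-0.22, 0.975, -0.019], [0.004, -0.019, -1.0]]
contact_force: [-1.0, -0.9, -0.5]
opening: 0.7
```

```bash
python3 - <<'E'
from h import *
rep()
c=snap('wrist','w30');d=snap('side','d30');s=snap('scene','s30')
cv2.imwrite('pics/w30.png',np.hstack([cv2.resize(c['img'][150:290,190:320],(371,400),interpolation=cv2.INTER_CUBIC),cv2.resize(d['img'][265:335,195:245],(280,400),interpolation=cv2.INTER_CUBIC)]))
cv2.imwrite('pics/s30.png',cv2.resize(s['img'][120:320,90:420],(792,480),interpolation=cv2.INTER_CUBIC))
cv2.imwrite('pics/d30.png',cv2.resize(d['img'][60:384,100:400],(556,600),interpolation=cv2.INTER_CUBIC))
f=lambda u,v: None
E
```

```text
t 29.2 tcp [416.8 261.7 249.7] yawx -2.9202 tilt [ 0.     -0.0191] F [-0.96 -0.87 -0.5 ] M [-0.03  0.04 -0.  ] op 0.7 q [ 0.57  0.2   0.    1.38 -0.02  0.35]
```

View pics/w30.png

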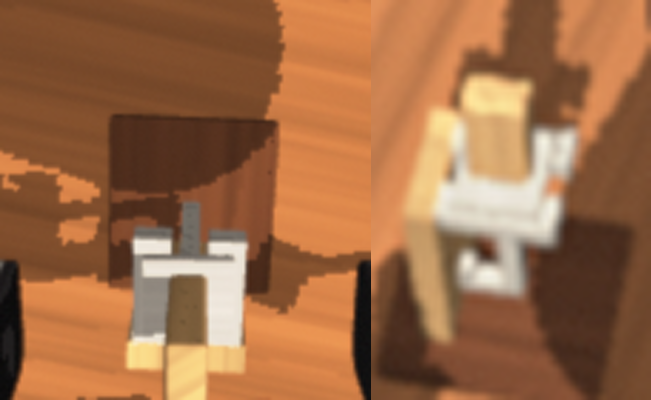

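View pics/s30.png

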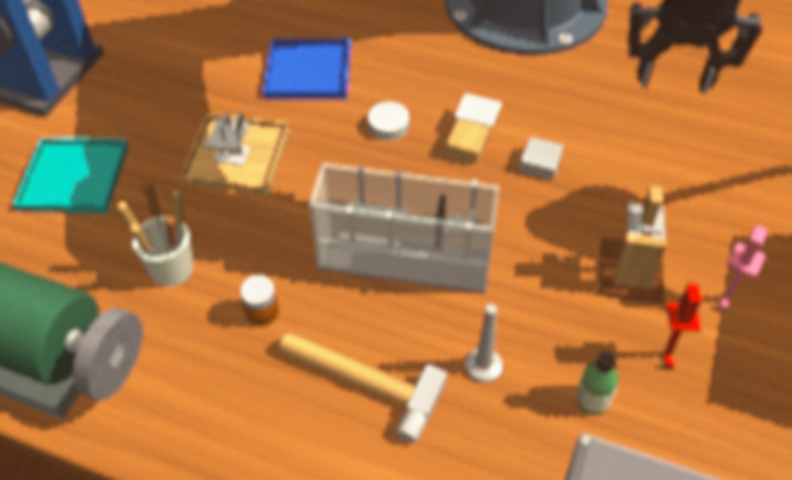

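View pics/d30.png

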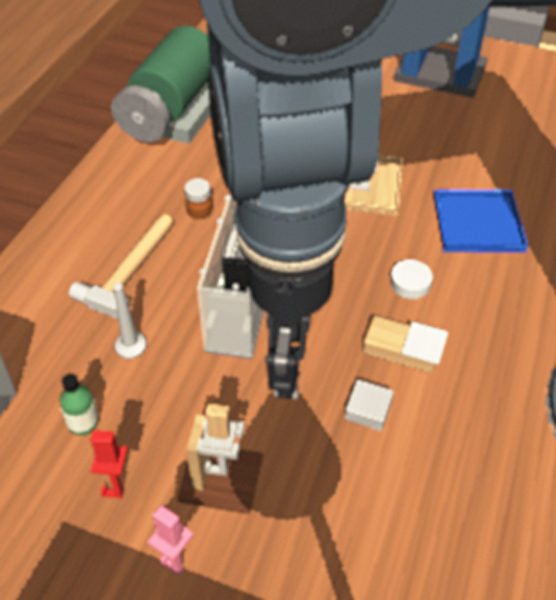

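```bash
python3 - <<'E'
from h import *
rep();print(bot.job_done())
E
```

```text
t 29.35 tcp [418.9 262.2 248.4] yawx -2.9205 tilt [-0.0004 -0.0197] F [-0.48 -0.82 -0.84] M [ 0.06 -0.01 -0.02] op 0.697 q [ 0.57  0.21  0.    1.38 -0.02  0.35]
the job is handed in; nothing more can be done
None
```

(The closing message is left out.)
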